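Fetch the back anchor from a crowded hook and seat it on the jig

ROBOT

A 7-joint arm with a two-finger parallel gripper is mounted at the origin on the work surface. World frame = base frame: x ahead of the robot, y to its left, z up, the work surface at z = 0. Lengths are in m, angles in rad, forces in N, time in s.
With the tool pointing down it reaches from about 0.4 to 0.85 m from the base axis. Payload 4.5 kg.
Tool frame: the origin (TCP) lies between the finger pads; the fingertips stand arm.nose_length ahead of it and the grasp point (between the pads) lies 5 mm behind it (arm.nose_length is the distance from the TCP to the fingertips, in m); z points along the fingers, y is the direction in which the jaws open and shut (so a half turn about z gives the same grasp; the last joint's range is limited). The gripper opens to 88 mm and grips with 3 to 60 N. Pads are 18 mm wide; open, the fingers measure 123 mm over their backs; the gripper's body (75 mm by 187 mm) begins 45 mm behind the grasp point.
Start: joints at [-1.283, 0.689, -0.195, 1.565, 0.157, 0.902, -0.215], TCP at [0.157, 0.605, 0.253] pointing down, gripper open.
Joint ranges: [-3.01, 3.01], [-0.46, 2.08], [-1.47, 1.51], [0.13, 2.56], [-1, 4.14], [0.04, 2.09], [-2.66, 2.66]. Speed limits (rad/s): [2.57, 2.57, 3.14, 3.14, 3.14, 3.14, 3.14].

INTERFACE

Orientations are given as a unit quaternion [w, x, y, z].
In Python, from station import arm, vision gives the robot as it stands.
- The arm moves only by the shell command python3 -m jog 'ROWS' [FORCE]. ROWS is JSON, a list of rows, each a list of 7 numbers: the shift along the world's x, y, z in cm, then the turn, a rotation vector about the world's x, y, z in degrees, then the closure in counts, from 0 (fully open) to 255 (shut). A call has 1 to 8 rows; each row shifts and turns the pose as measured when the row begins; what a row does not reach is not made up. A row lasts 1/10 s, in which the tool goes at most 50 mm and 8.59 degrees, less where a joint would pass 70% of its speed; a pose out of reach is approached as far as the arm can. A call with a gripper value outside its range is refused whole. The fingers move at their own pace and stop on an object; FORCE is the grip in N (left out, the last holds). Time passes only in rows, so rows that do not move let the fingers close. It gives the time, the measured TCP pose, the force and the opening at its end, in the units of the state.
- arm.observe(): the state, without advancing time (a new reading comes with each control period).
- vision.camera(name): name is "side" or "top"; returns a dict with "color" (480x640x3 uint8, red, green, blue), "vertical_fov" (degrees; the focal length in pixels is half the picture's height over the tangent of half this angle, whatever the lens; pixels are square), "cx", "cy" (the principal point, pixels), "world_to_cam" (4x4, takes a point from world to camera coordinates). Camera axes: x right, y down, z forward; pixel columns grow to the right and rows downward; lengths in m; the calibration is good to about 2 mm. A picture is of the moment at which its call begins. There is no depth.
- arm.close_job(): hands the job in, once; it reports no verdict.
The state is a dict: "time": time; "joints": joint angles; "qd": joint speeds; "joint_torque": joint torques, N m; "ee_pos": TCP position; "tool_rot": TCP orientation; "wrist_force": force on the tool from outside, world axes, zero at the start; "wrist_torque": the same for the moment, N m; "opening": finger opening in m.
Only numpy, scipy, OpenCV 4.12 (cv2) and the standard library are available. Lean on these libraries where they do the work, as an engineer would, in place of code of your own. Each camera call takes 0.05 s, during which the arm holds its last target.

TASK

Three metal strap anchors hang one behind another on one hook of the bench rack, and the one needed now is the rearmost, with the flat two-hole base. First hang the two in front of it on the rack's empty hook, without setting them down on the bench; then take the rear anchor off and lower it gently, not dropping it, over the two pins of the assembly jig until its base lies flush on the jig. Leave the other stock and the things on the bench where they are.

Things in the scene. Friction and masses are not known exactly. Their poses are not given: they have to be found in the camera images.
- flat_anchor_centre (a point): The wanted strap anchor, always rearmost of three on the full hook: plain aluminium, 126 mm tall, 0.3 kg, symmetric. Point half-way up, at the centre of its slot; z up. Upright lug plate 8 mm thick (x), 60 mm wide (y), with a slot right through along x, 36 mm wide, 40 mm high, centred here. Grip the solid tab, 20 to 63 mm above this point, across its 8 mm.
- flat_anchor_base (a point): Centre of the underside of the same anchor's flat base plate, 63 mm below its centre point. The plate is 44 mm (x) by 100 mm (y), 8 mm thick, with two 15 mm through holes at y = -38 and +38 mm; the lug stands across its middle along y.
- stud_anchor_centre (a point): One of the two front anchors (first or second from the hook's tip, varies): same lug, slot, tab, height, mass, point and axes as the flat anchor, but the foot is a round 44 mm disc flange (35 to 43 mm below the point) with a 16 mm stud under it, down to 63 mm below the point.
- channel_anchor_centre (a point): The other front anchor: same lug, slot, tab, height, mass, point and axes as the flat anchor, but the foot is an inverted U channel, 44 mm (x) by 80 mm (y), from 33 to 63 mm below the point.
- hook_full: The hook carrying the three anchors, any of the three on the rail. A level flat-bar arm 16 mm wide, 10 mm thick, top face 180 mm above the bench. Origin: the arm's root at the rail's front face, middle of the top face; the arm runs along its -x. Anchors hang with the slot's top edge on it (centre 20 mm below the top face), lugs across it, about 36, 92 and 148 mm from the root.
- hook_full_tip (a point): Outer end of the full hook's arm, 188 mm from the root, at top-face level. The last 8 mm of the arm are an upturned tip that rises 12 mm above the top face: an anchor passes it when lifted 13 to 29 mm from where it hangs. The green rail and clips behind lie below the arms' top face. Neighbouring hooks are 120 to 160 mm apart.
- hook_spare: The empty hook on the same rail: same size, height, origin and axes as the full hook; room for three anchors.
- jig_seat (a point): Assembly jig: fixed dark steel plate 110 mm (x) by 150 mm (y), 18 mm thick, to the left or right of the rack. Point: centre of its flat top face, z up, midway between two upright pins at y = -38 and +38 mm. The pins are 12 mm thick and stand 22 mm above the face, the last 6 mm tapered to 6 mm. The flat anchor goes on with its y axis along this y, either way round.
- jig_clamp (a point): Top of the open toggle clamp on the jig's +x edge, 74 mm above the jig's face and 44 mm from the seat point. The clamp begins 32 mm from the seat point; its red lever lies back over the edge, 30 mm above the face, out to 114 mm from the seat point.
- splice_plate_centre (a point): Bystander: aluminium plate 60 mm wide, 8 mm thick, 156 mm tall, with the same slot and tab, hanging on the third hook. The point is the centre of its slot.
- spanner: Bystander: steel spanner 170 mm long lying beside the jig, on its robot side.
- grease_jar: Bystander: white jar, 56 mm across, 80 mm tall, behind the jig. Origin under its centre.
- carton_centre (a point): Bystander: carton 75 by 110 by 60 mm behind the yellow picking bin. The point is its centre.
- small_carton_centre (a point): Bystander: carton 60 by 80 by 45 mm on the bench under the hooks. The point is its centre.
- tape_roll: Bystander: grey tape roll, 96 mm across, 48 mm high, lying flat on the bench under the hooks. Origin under its centre.
- pick_bin: Bystander: fixed yellow picking bin, 160 by 105 by 75 mm, on the side of the rack opposite the jig. Origin under its centre.
Not all that is in view belongs to the job. What is shaped like the part that bears stud_anchor_centre but blue or orange is not meant. What is shaped like the part that bears flat_anchor_centre but pink is not meant.

How it is judged:
On the way, in this order (a step that is already met when the one before it is completed fails the run):
1. both front anchors hang on the empty hook (x of stud_anchor_centre in the frame of hook_spare between -0.178 and -0.006 m and y of stud_anchor_centre in the frame of hook_spare between -0.012 and 0.012 m and z of stud_anchor_centre in the frame of hook_spare between -0.024 and -0.014 m and angle between each of stud_anchor_centre, channel_anchor_centre's own z axis and vertical below 0.15 rad and x of channel_anchor_centre in the frame of hook_spare between -0.178 and -0.006 m and y of channel_anchor_centre in the frame of hook_spare between -0.012 and 0.012 m and z of channel_anchor_centre in the frame of hook_spare between -0.024 and -0.014 m), for 0.2 s.
2. the flat-base anchor sits flush on the jig, over both pins (horizontal distance between flat_anchor_centre and jig_seat below 0.004 m and z of flat_anchor_centre in the frame of jig_seat between 0.06 and 0.0655 m and angle between flat_anchor_centre's own z axis and vertical below 0.04 rad and angle between the y axis of flat_anchor_centre and the y axis of jig_seat, either way round below 0.06 rad), for 0.2 s.
At the end, for the whole second after the job is handed in: The stud anchor and the channel anchor hang by their slots on the arm of the hook that was empty, between rail and tip, upright within 0.15 rad; the flat-base anchor sits over both jig pins, its base within 2.5 mm of flush, centred within 4 mm and level within 0.04 rad; all released (all of step 1 and all of step 2); the robot touches nothing.
It fails at once if a front anchor was dropped or set down on the bench (height (world z) of any of stud_anchor_centre, channel_anchor_centre below 0.11 m).
It fails at once if the flat anchor was dropped onto the jig (over 0.3 m/s in the last 20 mm) (horizontal distance between flat_anchor_centre and jig_seat below 0.02 m and z of flat_anchor_centre in the frame of jig_seat below 0.083 m and linear speed of flat_anchor above 0.3 m/s).
It fails at once if the plate on the third hook was moved more than 25 mm (distance of splice_plate_centre from where it was at the start of the episode above 0.025 m).
It fails at once if a bystander on the bench was moved more than 20 mm (distance of any of spanner, grease_jar, carton_centre, small_carton_centre, tape_roll from where it was at the start of the episode above 0.02 m).
It also fails if it takes over 72 s, if anything falls off the work surface, if the arm or the gripper's body presses on something with over 40 N, if the wrist force passes 120 N, or if a joint passes its speed limit or range.

## Working session

There is one attempt and no reset: what is moved stays moved. The work goes in short steps, Python scripts to look and compute and a shell command to move; the robot and the scene stay as the last step left them, time stands still between calls to the robot, and variables do not carry over. Pictures are saved under pics/ and viewed, and the job is handed in when it is done.

```bash
ls; mkdir -p pics
python3 - <<'E'
from station import arm, vision
import cv2
print(arm.observe()); print(arm.nose_length)
for n in("side","top"):
    c=vision.camera(n); cv2.imwrite(f"pics/{n}0.png",c["color"][:,:,::-1]); print(n,c["vertical_fov"],c["cx"],c["cy"],c["world_to_cam"])
E
```

```text
pics
{'time': 0.0, 'joints': array([-1.2832311 ,  0.68998655, -0.19451007,  1.56635102,  0.15728899,
        0.90253662, -0.21508342]), 'qd': array([ 0.0011934 ,  0.00110809, -0.00064905,  0.00128231, -0.00125768,
        0.00096149, -0.00142712]), 'joint_torque': array([-2.10730527e-04, -5.27547884e+01, -1.26689460e+00, -1.53427076e+01,
       -5.26014157e-02,  6.62676845e-03,  1.69658219e-04]), 'ee_pos': array([0.15679832, 0.60436619, 0.25190647]), 'tool_rot': array([-5.14702203e-05,  1.26496751e-01,  9.91966571e-01, -9.44005712e-04]), 'wrist_force': array([-0.36460739,  0.34297603,  0.45304187]), 'wrist_torque': array([ 0.00263556, -0.01842434,  0.01521904]), 'opening': 0.08784812936501003}
0.014
side 54.05461572257931 323.07244567766276 237.43082321005977 [[ 0.98379554 -0.17794301 -0.02196853 -0.50599284]
 [-0.11444223 -0.52889783 -0.84093404  0.17082939]
 [ 0.13801923  0.82982129 -0.54069152  1.06469766]
 [ 0.          0.          0.          1.        ]]
top 44.45669881231415 324.09274208644746 225.16482120027246 [[ 0.01680739 -0.99981194 -0.00967438 -0.00532175]
 [-0.98725408 -0.01506321 -0.15843766  0.53064792]
 [ 0.15826213  0.01221399 -0.98732159  1.51219808]
 [ 0.          0.          0.          1.        ]]
```

View pics/side0.png

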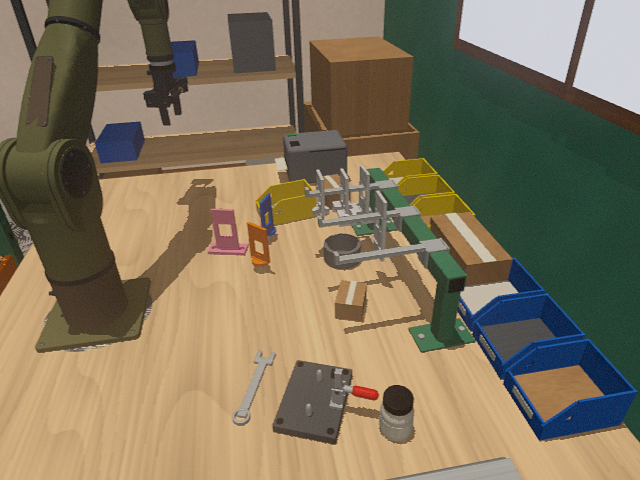

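View pics/top0.png

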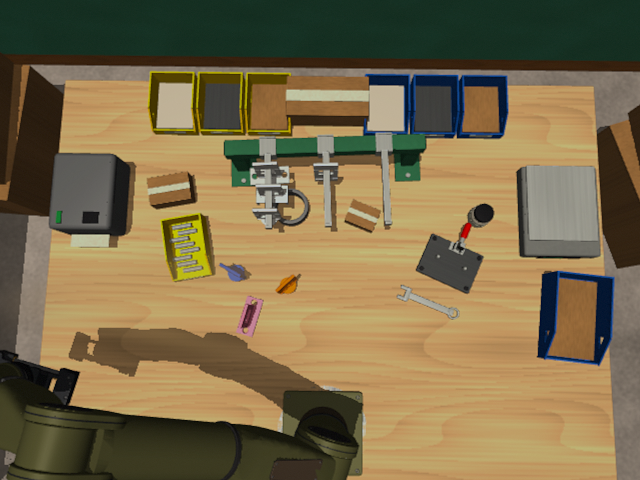

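Full hook: left one in the top view (col ~268). Splice plate: middle (col ~325). Spare: right (col ~387). Jig is at about (450, 262). Zooming in for pixel measurement.

```bash
cat > h.py <<'E'
import numpy as np, cv2
from station import arm, vision
def ray(c,u,v):
    f=240/np.tan(np.radians(c["vertical_fov"]/2)); W=np.array(c["world_to_cam"]); R=W[:3,:3]; t=W[:3,3]
    d=R.T@np.array([(u-c["cx"])/f,(v-c["cy"])/f,1]); return -R.T@t, d
def onz(c,u,v,z):
    o,d=ray(c,u,v); return o+d*(z-o[2])/d[2]
def tri(c1,p1,c2,p2):
    o1,d1=ray(c1,*p1);o2,d2=ray(c2,*p2)
    A=np.stack([d1,-d2],1); s=np.linalg.lstsq(A,o2-o1,rcond=None)[0]
    a=o1+d1*s[0];b=o2+d2*s[1]; return (a+b)/2, np.linalg.norm(a-b)
def proj(c,p):
    f=240/np.tan(np.radians(c["vertical_fov"]/2)); W=np.array(c["world_to_cam"]); q=W[:3,:3]@np.asarray(p,float)+W[:3,3]
    return np.array([c["cx"]+f*q[0]/q[2],c["cy"]+f*q[1]/q[2]])
def crop(c,name,u0,v0,w,h,s):
    im=c["color"][v0:v0+h,u0:u0+w,::-1]; im=cv2.resize(im,None,fx=s,fy=s,interpolation=cv2.INTER_CUBIC)
    for k in range(0,w,10):
        cv2.line(im,(k*s,0),(k*s,8 if k%20 else 14),(0,0,255),1)
        if k%20==0: cv2.putText(im,str(u0+k),(k*s+2,22),0,.4,(0,0,255),1)
    for k in range(0,h,10):
        cv2.line(im,(0,k*s),(8,k*s),(0,0,255),1)
        if k%20==0: cv2.putText(im,str(v0+k),(10,k*s+4),0,.4,(0,0,255),1)
    cv2.imwrite(f"pics/{name}.png",im)
E
python3 - <<'E'
from h import *
t=vision.camera("top"); s=vision.camera("side")
import pickle; pickle.dump((t,s),open("c0.pkl","wb"))
crop(t,"t_hooks",220,125,200,110,4)
crop(t,"t_jig",395,195,110,130,4)
crop(s,"s_hooks",250,150,200,150,4)
crop(s,"s_jig",220,340,200,110,4)
E
```

```text
(no output)
```

View pics/t_hooks.png

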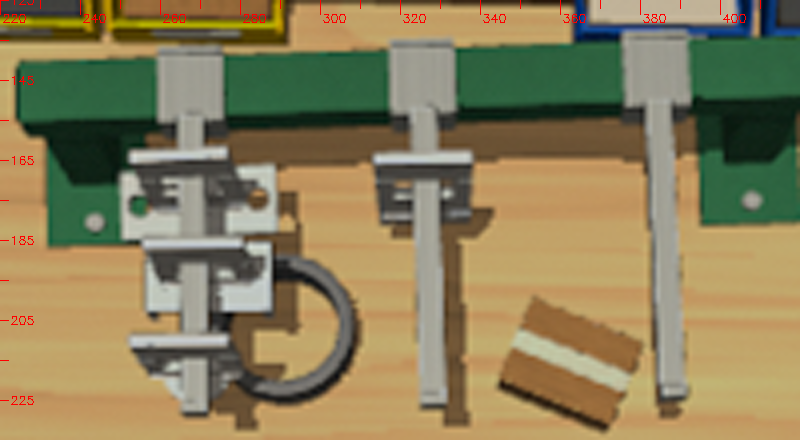

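View pics/t_jig.png

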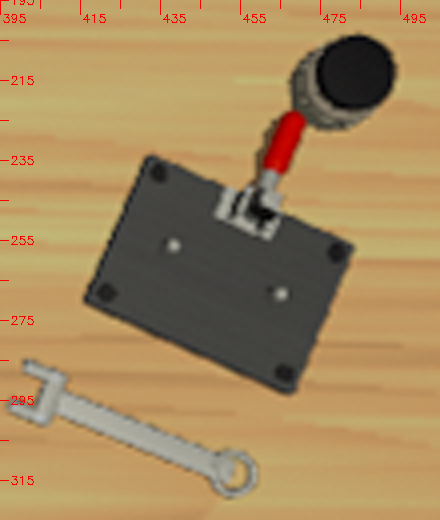

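View pics/s_hooks.png

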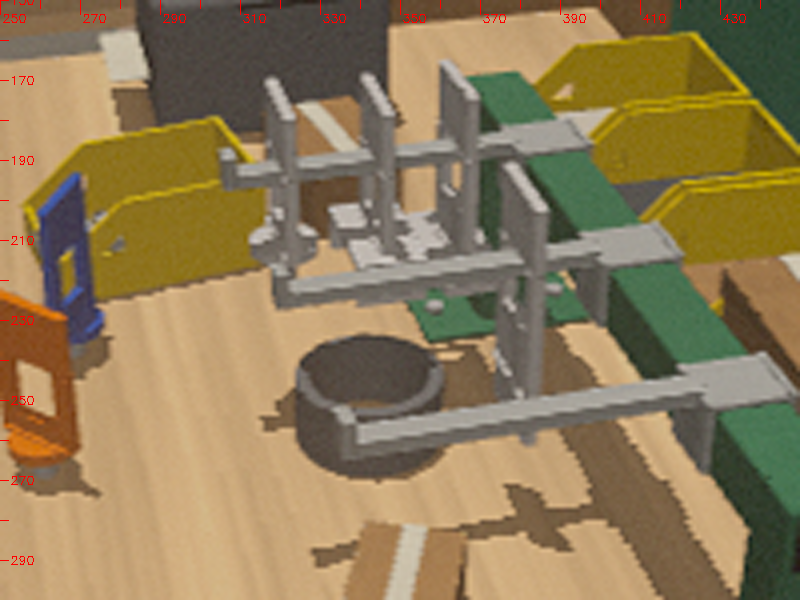

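View pics/s_jig.png

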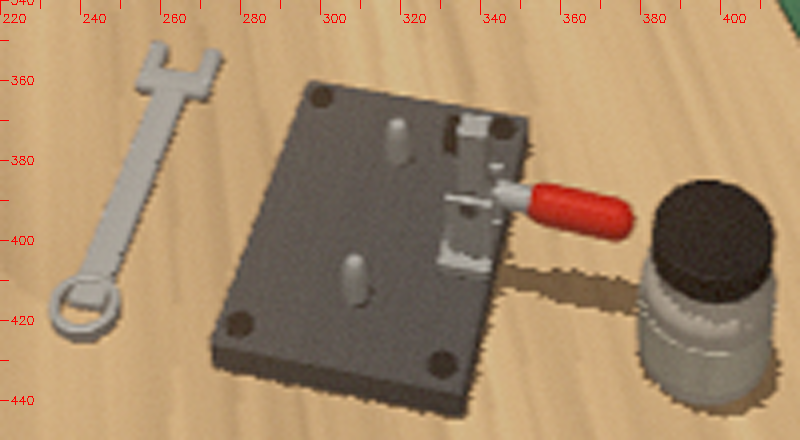

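Run:
```python
from h import *; import pickle
np.set_printoptions(precision=4,suppress=True)
t,s=pickle.load(open("c0.pkl","rb"))
P=lambda x,y,u0,v0:((x)/4+u0-.5,(y)/4+v0-.5)
def T(n,x,y,z,u0=220,v0=125): print(n,onz(t,*P(x,y,u0,v0),z)[:2])
# tab top face front&back edge ends
for n,a,b,yt,yb in [("stud",130,228,336,348),("chan",144,243,238,251),("flat",129,228,150,163),("splice",374,473,152,165)]:
    T(n+"L",a,(yt+yb)/2,.223); T(n+"R",b,(yt+yb)/2,.223)
# hooks: root and tip centre
T("full root",191,113,.18);T("full tip",195,412,.192)
T("mid root",423,107,.18);T("mid tip",432,405,.192)
T("spare root",660,100,.18);T("spare tip",674,396,.192)
T("spare mid",664,250,.18);T("full mid",194,300,.18)
# jig corners z .018
for x,y in [(150,154),(354,246),(293,393),(84,300)]: T("jig",x,y,.018,395,195)
for x,y in [(174,245),(281,293)]: T("pin",x,y,.040,395,195)
for (a,b) in [((174,245),(398,120)),((281,293),(355,257))]:
    print("tri pin top",tri(t,P(*a,395,195),s,P(*b,220,340)))
print("spare tip tri",tri(t,P(672,386,220,125),s,P(345,410,250,150)))
print("full tip tri",tri(t,P(195,405,220,125),s,P(227,152,250,150)))
print("stud top tri L,R",tri(t,P(130,343,220,125),s,P(269,78,250,150)),tri(t,P(228,343,220,125),s,P(290,120,250,150)))
for p in ["blue"]: pass
T("blue",235-220,0,.1)
for n,u,v in [("blue",235,270),("orange",290,284),("pink",250,315),("jar",483,213)]: print(n,onz(t,u,v,.1)[:2])
```

```text
studL [0.5352 0.1708]
studR [0.536  0.1132]
chanL [0.5939 0.1647]
chanR [0.5947 0.1061]
flatL [0.6473 0.1755]
flatR [0.6481 0.1166]
spliceL [0.6481 0.0298]
spliceR [ 0.649 -0.029]
full root [0.6869 0.1444]
full tip [0.499  0.1347]
mid root [0.6927 0.0017]
mid tip [ 0.5054 -0.0068]
spare root [ 0.6992 -0.1438]
spare tip [ 0.513  -0.1511]
spare mid [ 0.6049 -0.1463]
full mid [0.5696 0.1388]
jig [ 0.5177 -0.2859]
jig [ 0.458  -0.4205]
jig [ 0.3601 -0.3779]
jig [ 0.4192 -0.241 ]
pin [ 0.4543 -0.297 ]
pin [ 0.4239 -0.3664]
tri pin top (array([ 0.4541, -0.2968,  0.0414]), np.float64(0.0001543385817734042))
tri pin top (array([ 0.4237, -0.3662,  0.0407]), np.float64(0.0003712334793316902))
spare tip tri (array([ 0.5176, -0.1497,  0.1937]), np.float64(0.0023256087130907933))
full tip tri (array([0.5022, 0.1346, 0.1943]), np.float64(0.0013006983838277269))
stud top tri L,R (array([0.5344, 0.1707, 0.2236]), np.float64(0.0001055062492709799)) (array([0.5364, 0.1133, 0.2216]), np.float64(0.0014997445847014456))
blue [0.7849 0.2716]
blue [0.4036 0.2251]
orange [0.3707 0.0855]
pink [0.2921 0.1831]
jar [ 0.559 -0.402]
```

Stud is the front anchor, channel second and flat rear. The anchors' spacing, pin spacing (75.8 mm) and heights all match the given sizes. Hook yaw is about +2.6° and jig yaw about -23.7°. Next I approach above the stud anchor.

```bash
python3 -m jog '[[2.9,-3.5,0.6,0,0,-8.2,0],[2.9,-3.5,0.6,0,0,-8.2,130],[2.9,-3.5,0.6,0,0,-8.2,130],[2.9,-3.5,0.6,0,0,-8.2,130],[2.9,-3.5,0.6,0,0,-8.2,130],[2.9,-3.5,0.6,0,0,-8.2,130],[2.9,-3.5,0.6,0,0,-8.2,130],[2.9,-3.5,0.6,0,0,-8.2,130]]' 50
cat >> h.py <<'E'
def st():
    from scipy.spatial.transform import Rotation as R
    o=arm.observe(); q=o["tool_rot"]; M=R.from_quat([q[1],q[2],q[3],q[0]]).as_matrix()
    a=np.degrees(np.arctan2(M[1,1],M[0,1])); z=M[:,2]
    print("t%.2f"%o["time"],"pos",np.round(o["ee_pos"],4),"jawyaw %.2f"%a,"z",np.round(z,4),"F",np.round(o["wrist_force"],1),"open %.4f"%o["opening"],"q",np.round(o["joints"],2))
E
python3 -c "from h import *;st()"
```

```text
time: 1.0
ee_pos: [0.3872, 0.3189, 0.3]
tool_rot: [-0.003, 0.655, 0.755, 0.002]
wrist_force: [0.1, 0.3, -0.3]
opening: 0.0435
t1.00 pos [0.3872 0.3189 0.3   ] jawyaw 8.14 z [-0.0019  0.0077 -1.    ] F [ 0.1  0.3 -0.3] open 0.0435 q [-0.85  0.46  0.11  1.88 -0.08  0.8  -0.55]
```

```bash
python3 -m jog '[[3.0,-3.5,0,-0.4,-0.1,-3.5,130],[3.0,-3.5,0,0,0,-3.5,130],[3.0,-3.5,-1,0,0,0,130],[3.0,-3.5,-1,0,0,0,130],[2.5,-3.0,-1,0,0,0,130],[0,0,0,0,0,0,130]]'
python3 - <<'E'
from h import *;st()
t=vision.camera("top");s=vision.camera("side")
crop(t,"t1",220,125,200,110,4);crop(s,"s1",250,110,160,150,4)
E
```

```text
time: 1.6
ee_pos: [0.5412, 0.1347, 0.2708]
tool_rot: [0.003, 0.706, 0.708, 0.002]
wrist_force: [-0.3, -0.3, 0.0]
opening: 0.043
t1.60 pos [0.5412 0.1347 0.2708] jawyaw 0.10 z [ 0.0069 -0.001  -1.    ] F [-0.3 -0.3  0. ] open 0.0430 q [-0.41  0.58  0.14  1.77 -0.1   0.8  -0.22]
```

View pics/s1.png

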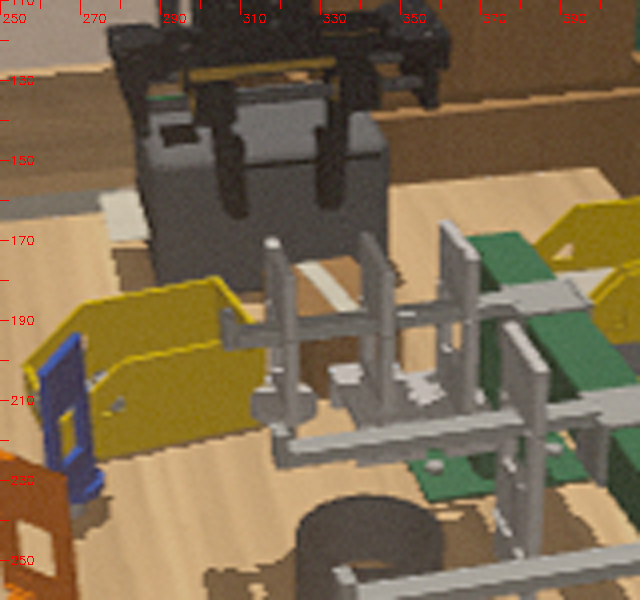

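The gripper straddles the stud tab, open 43 mm, with the fingers at columns ~306 and ~331. I make a small correction and descend.

```bash
python3 -m jog '[[-0.55,0.7,-1,0,0.4,0.9,130],[0,0,-2,0,0,0,130],[0,0,-2,0,0,0,130],[0,0,-1.9,0,0,0,130],[0,0,0,0,0,0,130]]'
python3 -c "from h import *;st()"
```

```text
time: 2.2
ee_pos: [0.526, 0.1608, 0.1999]
tool_rot: [-0.006, 0.691, 0.723, 0.002]
wrist_force: [0.1, -1.3, -0.5]
opening: 0.0435
t2.20 pos [0.526  0.1608 0.1999] jawyaw 2.62 z [-0.0058  0.0108 -0.9999] F [ 0.1 -1.3 -0.5] open 0.0435 q [-0.43  0.67  0.1   1.86 -0.12  0.63 -0.21]
```

```bash
python3 -m jog '[[0,0,0,0,0,0,130],[0,0,0,0,0,0,130]]'
python3 -c "from h import *;st()"; python3 -m jog '[[0,0,0,0,0,0,130],[0,0,0,0,0,0,130]]'
```

```text
time: 2.4
ee_pos: [0.5245, 0.1642, 0.2005]
tool_rot: [-0.007, 0.689, 0.725, 0.002]
wrist_force: [-0.9, 0.9, -0.2]
opening: 0.0434
t2.40 pos [0.5245 0.1642 0.2005] jawyaw 2.95 z [-0.0068  0.0123 -0.9999] F [-0.9  0.9 -0.2] open 0.0434 q [-0.44  0.66  0.1   1.86 -0.12  0.63 -0.21]
time: 2.6
ee_pos: [0.5249, 0.1654, 0.2021]
tool_rot: [-0.006, 0.688, 0.726, 0.004]
wrist_force: [0.3, -0.1, 0.2]
opening: 0.0435
```

```bash
python3 -m jog '[[0,0,2,0,0,0,130],[0.5,-1,1.5,0,0,0,130],[0.4,-1,1,-0.6,-0.4,-1.5,190],[0,0,0,0,0,0,190],[0,0,0,0,0,0,190]]'
python3 -c "from h import *;st()"
```

```text
time: 3.1
ee_pos: [0.5347, 0.1446, 0.2503]
tool_rot: [0.001, 0.699, 0.715, 0.003]
wrist_force: [0.5, 0.4, -0.2]
opening: 0.023
t3.10 pos [0.5347 0.1446 0.2503] jawyaw 1.36 z [ 0.0061  0.0035 -1.    ] F [ 0.5  0.4 -0.2] open 0.0230 q [-0.42  0.6   0.13  1.8  -0.11  0.74 -0.22]
```

```bash
python3 -m jog '[[0.1,-0.2,-1,0,0.3,0,190],[0,0,-0.8,0,0,0,190],[0,0,0,0,0,0,190]]'
python3 -c "from h import *;st()"
```

```text
time: 3.4
ee_pos: [0.5344, 0.1431, 0.2293]
tool_rot: [-0.002, 0.698, 0.716, 0.0]
wrist_force: [-0.6, -0.0, 0.1]
opening: 0.0223
t3.40 pos [0.5344 0.1431 0.2293] jawyaw 1.43 z [-0.0025  0.0033 -1.    ] F [-0.6 -0.   0.1] open 0.0223 q [-0.41  0.63  0.12  1.82 -0.11  0.7  -0.21]
```

```bash
python3 -m jog '[[0.1,-0.1,-1,0,0,0,190],[0,0,-0.9,0,0,0,190],[0,0,0,0,0,0,190],[0,0,0,0,0,0,255],[0,0,0,0,0,0,255],[0,0,0,0,0,0,255],[0,0,0,0,0,0,255]]' 50
python3 -c "from h import *;st()"
```

```text
time: 4.1
ee_pos: [0.5356, 0.1424, 0.2072]
tool_rot: [-0.002, 0.698, 0.716, -0.0]
wrist_force: [-0.2, -0.1, -3.0]
opening: 0.0075
t4.10 pos [0.5356 0.1424 0.2072] jawyaw 1.47 z [-0.0034  0.003  -1.    ] F [-0.2 -0.1 -3. ] open 0.0075 q [-0.41  0.66  0.11  1.84 -0.12  0.65 -0.2 ]
```

```bash
python3 -m jog '[[0,0,1,0,0,0,255],[0,0,1,0,0,0,255],[0,0,0,0,0,0,255],[0,0,0,0,0,0,255]]'
python3 - <<'E'
from h import *;st()
t=vision.camera("top");s=vision.camera("side")
crop(s,"s2",250,110,160,150,4)
E
```

```text
time: 4.5
ee_pos: [0.5342, 0.1423, 0.2288]
tool_rot: [-0.003, 0.698, 0.716, -0.001]
wrist_force: [-0.1, 0.1, -3.3]
opening: 0.0076
t4.50 pos [0.5342 0.1423 0.2288] jawyaw 1.48 z [-0.0059  0.0025 -1.    ] F [-0.1  0.1 -3.3] open 0.0076 q [-0.41  0.63  0.12  1.82 -0.11  0.71 -0.2 ]
```

View pics/s2.png

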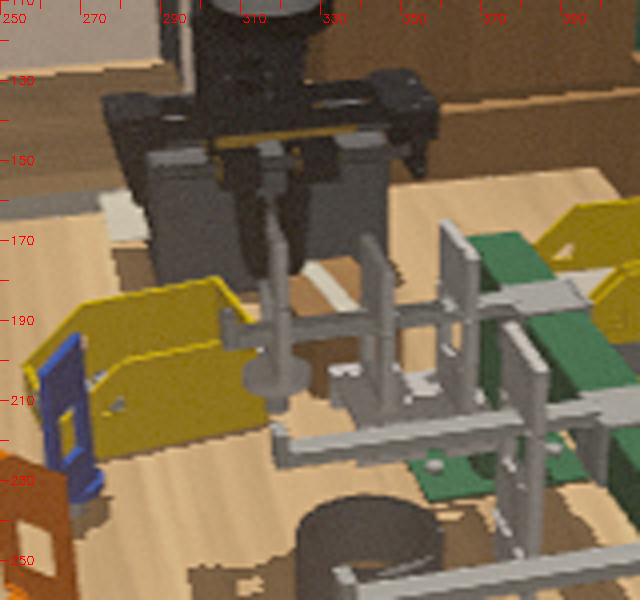

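Stud is lifted clear of the bar, upright in the jaws. Now out along the hook.

```bash
python3 -m jog '[[-1.2,-0.05,0,0,0,0,255],[-1.5,-0.07,0,0,0,0,255],[-1.5,-0.07,0,0,0,0,255]]'
python3 -c "from h import *;st()"
```

```text
time: 4.9
ee_pos: [0.493, 0.1402, 0.228]
tool_rot: [-0.002, 0.698, 0.716, -0.0]
wrist_force: [-0.2, 0.2, -3.8]
opening: 0.0074
t4.90 pos [0.493  0.1402 0.228 ] jawyaw 1.41 z [-0.0038  0.0024 -1.    ] F [-0.2  0.2 -3.8] open 0.0074 q [-0.44  0.58  0.12  1.94 -0.12  0.63 -0.22]
```

```bash
python3 -m jog '[[-2,-0.1,0,0,0,0,255],[-2,-0.1,1,0,0,0,255],[-1,-2,1,0,0,0,255],[0,-4,1,0,0,0,255],[0,-4.5,0,0,0,0,255],[0,-4.5,0,0,0,0,255],[0,-4.5,0,0,0,0,255],[0,-4,0,0,0,0,255]]'
python3 -c "from h import *;st()"
```

```text
time: 5.7
ee_pos: [0.4377, -0.0968, 0.2581]
tool_rot: [-0.004, 0.692, 0.722, -0.0]
wrist_force: [0.3, -0.2, -3.3]
opening: 0.0076
t5.70 pos [ 0.4377 -0.0968  0.2581] jawyaw 2.49 z [-0.0059  0.0052 -1.    ] F [ 0.3 -0.2 -3.3] open 0.0076 q [ 0.06  0.46  0.09  2.07 -0.07  0.62  0.24]
```

```bash
python3 -m jog '[[0,-3,0,0,0,0,255],[0,-1.5,0,0,0,0,255],[0,0,0,0,0,0,255],[0,0,0,0,0,0,255]]'
python3 -c "from h import *;st()"
```

```text
time: 6.1
ee_pos: [0.4361, -0.1508, 0.2579]
tool_rot: [-0.003, 0.696, 0.718, -0.001]
wrist_force: [-0.2, 0.1, -2.8]
opening: 0.0075
t6.10 pos [ 0.4361 -0.1508  0.2579] jawyaw 1.74 z [-0.006   0.0021 -1.    ] F [-0.2  0.1 -2.8] open 0.0075 q [ 0.18  0.48  0.08  2.04 -0.07  0.64  0.34]
```

```bash
python3 -m jog '[[0,-0.2,-1,0,0.3,0.5,255],[0,0,-1,0,0,0,255],[0,0,-0.9,0,0,0,255],[0,0,0,0,0,0,255],[0,0,0,0,0,0,255]]'
python3 - <<'E'
from h import *;st()
t=vision.camera("top");s=vision.camera("side")
crop(s,"s3",250,170,200,150,4);crop(t,"t3",320,130,110,140,4)
E
```

```text
time: 6.6
ee_pos: [0.4362, -0.1474, 0.2253]
tool_rot: [-0.007, 0.69, 0.724, -0.003]
wrist_force: [0.0, 0.5, -3.0]
opening: 0.0075
t6.60 pos [ 0.4362 -0.1474  0.2253] jawyaw 2.78 z [-0.0141  0.005  -0.9999] F [ 0.   0.5 -3. ] open 0.0075 q [ 0.18  0.53  0.07  2.07 -0.07  0.55  0.35]
```

View pics/s3.png

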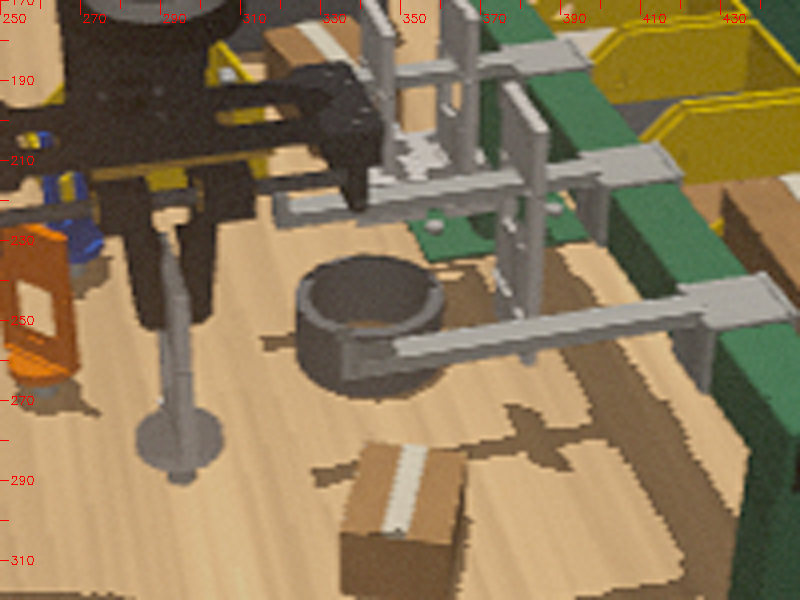

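View pics/t3.png

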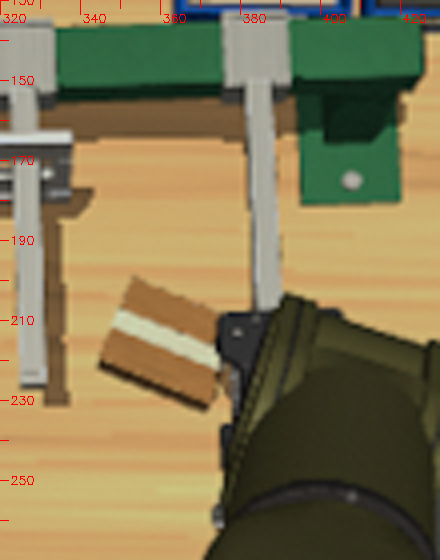

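```bash
python3 -m jog '[[0.5,-0.6,0.35,-0.3,-0.8,0,255],[0,0,0,0,0,0,255],[0,0,0,0,0,0,255]]'
python3 -c "from h import *;st()"
```

```text
time: 7.0
ee_pos: [0.4423, -0.1546, 0.2303]
tool_rot: [0.002, 0.69, 0.724, 0.001]
wrist_force: [0.3, -1.1, -3.6]
opening: 0.0078
t7.00 pos [ 0.4423 -0.1546  0.2303] jawyaw 2.74 z [ 0.0037 -0.0017 -1.    ] F [ 0.3 -1.1 -3.6] open 0.0078 q [ 0.19  0.53  0.07  2.06 -0.07  0.55  0.36]
```

```bash
python3 -m jog '[[2,0.09,-0.1,0,-0.1,0,255],[2,0.09,0,0,0,0,255],[1.5,0.07,0,0,0,0,255],[0,0,0,0,0,0,255]]'
python3 -c "from h import *;st()"
```

```text
time: 7.4
ee_pos: [0.4983, -0.1526, 0.2301]
tool_rot: [0.003, 0.691, 0.723, 0.001]
wrist_force: [-0.6, -1.2, -3.0]
opening: 0.0076
t7.40 pos [ 0.4983 -0.1526  0.2301] jawyaw 2.63 z [ 0.0061 -0.0019 -1.    ] F [-0.6 -1.2 -3. ] open 0.0076 q [ 0.16  0.58  0.08  1.92 -0.07  0.64  0.33]
```

```bash
python3 -m jog '[[1.5,0.07,-0.1,0,0.2,0,255],[1.5,0.07,0,0,0.2,0,255],[1.5,0.07,0,0,0,0,255],[0,0,0,0,0,0,255]]'
python3 -c "from h import *;st()"
```

```text
time: 7.8
ee_pos: [0.5399, -0.151, 0.2288]
tool_rot: [-0.002, 0.691, 0.723, -0.003]
wrist_force: [0.2, 0.5, -3.3]
opening: 0.0075
t7.80 pos [ 0.5399 -0.151   0.2288] jawyaw 2.52 z [-0.007  -0.0014 -1.    ] F [ 0.2  0.5 -3.3] open 0.0075 q [ 0.14  0.64  0.09  1.79 -0.07  0.72  0.31]
```

Past the tip without contact; continuing inward.

```bash
python3 -m jog '[[2,0.09,0,0,-0.2,0,255],[2,0.09,0,0,0,0,255],[2,0.09,0,0,0,0,255],[2,0.09,0,0,0,0,255],[1.8,0.08,0,0,0,0,255],[0,0,0,0,0,0,255],[0,0,0,0,0,0,255]]'
python3 - <<'E'
from h import *;st()
t=vision.camera("top");s=vision.camera("side")
crop(s,"s4",300,150,160,130,5)
E
```

```text
time: 8.5
ee_pos: [0.6268, -0.1488, 0.2267]
tool_rot: [-0.008, 0.693, 0.721, -0.008]
wrist_force: [0.7, 0.6, -2.7]
opening: 0.0075
t8.50 pos [ 0.6268 -0.1488  0.2267] jawyaw 2.22 z [-2.230e-02 -4.000e-04 -9.998e-01] F [ 0.7  0.6 -2.7] open 0.0075 q [ 0.11  0.75  0.1   1.52 -0.08  0.9   0.27]
```

View pics/s4.png

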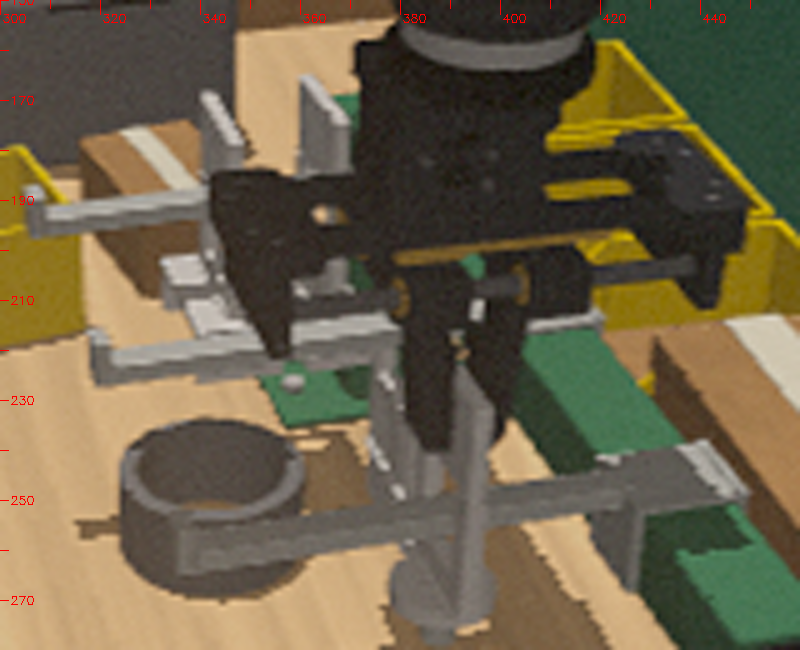

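```bash
python3 -m jog '[[1.2,0.2,0,0,-1.3,0,255],[0,0,-0.5,0,0,0,255],[0,0,0,0,0,0,255]]'
python3 -c "from h import *;st()"
```

```text
time: 8.9
ee_pos: [0.6377, -0.1471, 0.2218]
tool_rot: [0.001, 0.694, 0.72, 0.0]
wrist_force: [-0.4, 0.2, -2.8]
opening: 0.0075
t8.90 pos [ 0.6377 -0.1471  0.2218] jawyaw 2.14 z [ 1.2e-03 -3.0e-04 -1.0e+00] F [-0.4  0.2 -2.8] open 0.0075 q [ 0.11  0.76  0.09  1.51 -0.09  0.87  0.27]
```

```bash
python3 -m jog '[[0,0,-0.6,0,0,0,255],[0,0,-0.5,0,0,0,255],[0,0,-0.3,0,0,0,255],[0,0,0,0,0,0,255]]'
python3 -c "from h import *;st()"
```

```text
time: 9.3
ee_pos: [0.6375, -0.1473, 0.2072]
tool_rot: [0.001, 0.694, 0.72, 0.0]
wrist_force: [-1.4, 1.1, 2.7]
opening: 0.0076
t9.30 pos [ 0.6375 -0.1473  0.2072] jawyaw 2.13 z [ 1.3e-03 -4.0e-04 -1.0e+00] F [-1.4  1.1  2.7] open 0.0076 q [ 0.11  0.78  0.09  1.53 -0.09  0.84  0.27]
```

```bash
python3 -m jog '[[0,0,0,0,0,0,180],[0,0,0,0,0,0,180],[0,0,0,0,0,0,180]]'
python3 -c "from h import *;st()"
```

```text
time: 9.6
ee_pos: [0.6386, -0.1476, 0.208]
tool_rot: [0.002, 0.694, 0.72, 0.001]
wrist_force: [0.2, -0.0, 0.2]
opening: 0.0257
t9.60 pos [ 0.6386 -0.1476  0.208 ] jawyaw 2.13 z [ 0.0042 -0.0011 -1.    ] F [ 0.2 -0.   0.2] open 0.0257 q [ 0.11  0.78  0.09  1.52 -0.09  0.84  0.27]
```

```bash
python3 -m jog '[[0,0,1,0,0,0,180],[0,0,2,0,0,0,180],[0,0,2,0,0,0,180],[-2,0,0,0,0,0,180],[-3,0,0,0,0,0,180]]'
python3 - <<'E'
from h import *;st()
t=vision.camera("top");s=vision.camera("side")
crop(s,"s5",300,150,160,130,5)
E
```

```text
time: 10.1
ee_pos: [0.5919, -0.1472, 0.2626]
tool_rot: [0.005, 0.693, 0.721, 0.003]
wrist_force: [-0.2, 0.3, -0.5]
opening: 0.0258
t10.10 pos [ 0.5919 -0.1472  0.2626] jawyaw 2.25 z [ 0.0114 -0.002  -0.9999] F [-0.2  0.3 -0.5] open 0.0258 q [ 0.11  0.65  0.1   1.62 -0.08  0.86  0.28]
```

View pics/s5.png

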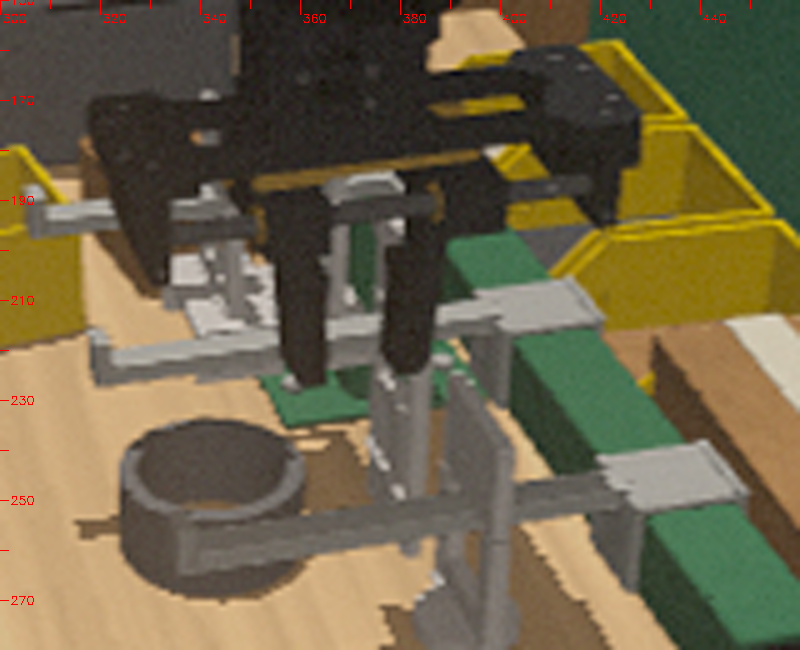

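Stud hangs on the spare hook. Next the channel anchor at (0.594, 0.135).

```bash
python3 -m jog '[[0,3,0.3,0,0.5,0,180],[0,4.5,0.2,0,0,0,180],[0,4.5,0,0,0,0,180],[0,4.5,0,0,0,-0.5,180],[0,4.5,0,0,0,-0.5,180],[0,4,0,0,0,0,180],[0,2,0,0,0,0,180],[0,0,0,0,0,0,180]]'
python3 -c "from h import *;st()"; python3 -m jog '[[0,0,0,0,0,0,180]]'>/dev/null; python3 -c "from h import *;st()"
```

```text
time: 11.0
ee_pos: [0.5924, 0.1319, 0.2745]
tool_rot: [0.004, 0.702, 0.712, 0.004]
wrist_force: [0.5, -0.6, 0.9]
opening: 0.026
t11.00 pos [0.5924 0.1319 0.2745] jawyaw 0.79 z [ 1.140e-02 -7.000e-04 -9.999e-01] F [ 0.5 -0.6  0.9] open 0.0260 q [-0.38  0.64  0.14  1.62 -0.1   0.88 -0.19]
t11.10 pos [0.5931 0.1315 0.2748] jawyaw 0.82 z [ 0.0124 -0.0013 -0.9999] F [-0.5 -1.1  0.6] open 0.0257 q [-0.38  0.64  0.14  1.62 -0.1   0.88 -0.18]
```

```bash
python3 -m jog '[[0.1,0.4,-1,0,0.7,0,180],[0,0,-1.5,0,0,0,180],[0,0,-1.5,0,0,0,180],[0,0,0,0,0,0,180],[0,0,0,0,0,0,180]]'
python3 - <<'E'
from h import *;st()
t=vision.camera("top");s=vision.camera("side")
crop(s,"s6",290,120,120,110,6)
E
```

```text
time: 11.6
ee_pos: [0.5965, 0.1261, 0.2329]
tool_rot: [0.002, 0.707, 0.708, -0.002]
wrist_force: [0.2, 0.1, 0.4]
opening: 0.026
t11.60 pos [0.5965 0.1261 0.2329] jawyaw 0.07 z [-2.0e-04 -5.9e-03 -1.0e+00] F [0.2 0.1 0.4] open 0.0260 q [-0.36  0.69  0.14  1.64 -0.11  0.81 -0.18]
```

View pics/s6.png

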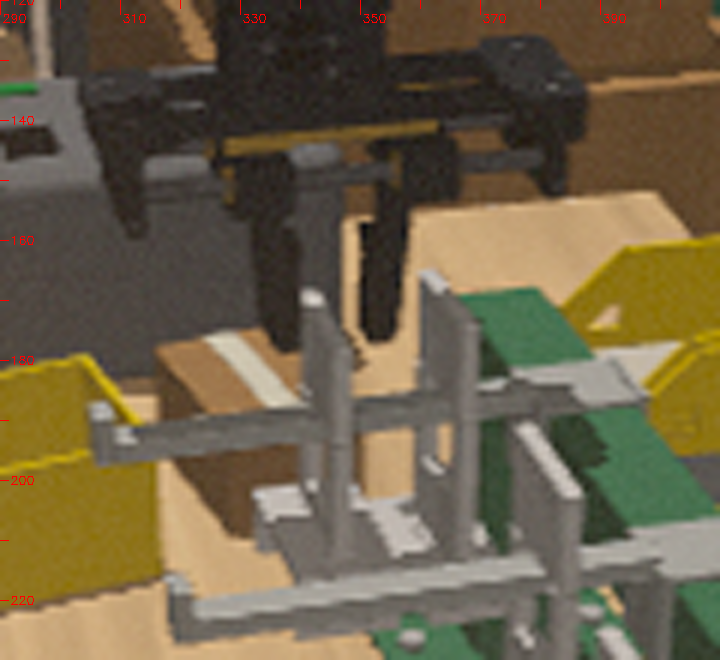

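```bash
python3 -m jog '[[-0.2,0.9,0.2,-0.3,0,0.7,180],[0,0,0,0,0,0,180],[0,0,0,0,0,0,180]]'
python3 -c "from h import *;st()"
```

```text
time: 12.0
ee_pos: [0.5952, 0.1363, 0.2371]
tool_rot: [0.005, 0.702, 0.712, -0.003]
wrist_force: [0.4, -1.1, -0.5]
opening: 0.0255
t12.00 pos [0.5952 0.1363 0.2371] jawyaw 0.85 z [ 0.0032 -0.0103 -0.9999] F [ 0.4 -1.1 -0.5] open 0.0255 q [-0.38  0.69  0.14  1.64 -0.11  0.82 -0.19]
```

```bash
python3 -m jog '[[0,0,-0.7,0.6,0.2,0,180],[0,0,-1,0,0,0,180],[0,0,-1,0,0,0,180],[0,0,0,0,0,0,180],[0,0,0,0,0,0,180]]'
python3 -c "from h import *;st()"
```

```text
time: 12.5
ee_pos: [0.5948, 0.1364, 0.2074]
tool_rot: [-0.001, 0.702, 0.712, -0.0]
wrist_force: [-0.9, -0.1, 0.9]
opening: 0.0258
t12.50 pos [0.5948 0.1364 0.2074] jawyaw 0.87 z [-0.0014  0.001  -1.    ] F [-0.9 -0.1  0.9] open 0.0258 q [-0.37  0.73  0.12  1.67 -0.12  0.76 -0.18]
```

```bash
python3 -m jog '[[0,0,0,0,0,0,255],[0,0,0,0,0,0,255],[0,0,0,0,0,0,255],[0,0,0,0,0,0,255],[0,0,1,0,0,0,255],[0,0,1,0,0,0,255],[0,0,0,0,0,0,255],[0,0,0,0,0,0,255]]' 50
python3 - <<'E'
from h import *;st()
s=vision.camera("side")
crop(s,"s7",290,120,120,110,6)
E
```

```text
time: 13.3
ee_pos: [0.5938, 0.1363, 0.2287]
tool_rot: [-0.001, 0.702, 0.712, -0.001]
wrist_force: [0.1, -0.1, -3.3]
opening: 0.0075
t13.30 pos [0.5938 0.1363 0.2287] jawyaw 0.87 z [-3.6e-03  4.0e-04 -1.0e+00] F [ 0.1 -0.1 -3.3] open 0.0075 q [-0.37  0.7   0.13  1.65 -0.11  0.81 -0.18]
```

View pics/s7.png

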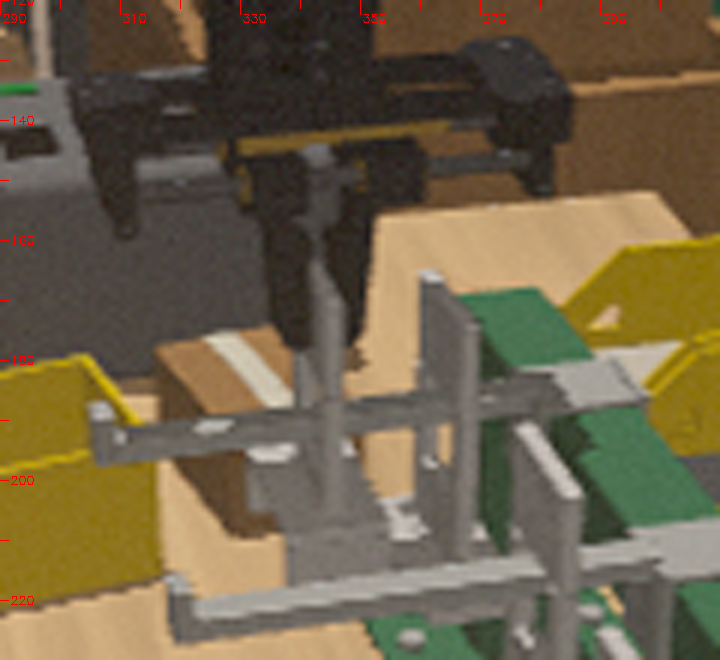

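```bash
python3 -m jog '[[-1.5,-0.07,0,0,0,0,255],[-1.5,-0.07,0,0,0,0,255],[-1.5,-0.07,0,0,0,0,255],[0,0,0,0,0,0,255]]'
python3 -c "from h import *;st()"
```

```text
time: 13.75
ee_pos: [0.5472, 0.1339, 0.2279]
tool_rot: [-0.002, 0.702, 0.712, -0.002]
wrist_force: [0.3, 0.6, -4.0]
opening: 0.0081
t13.75 pos [0.5472 0.1339 0.2279] jawyaw 0.86 z [-0.0044  0.     -1.    ] F [ 0.3  0.6 -4. ] open 0.0081 q [-0.4   0.64  0.13  1.79 -0.12  0.72 -0.19]
```

```bash
python3 -m jog '[[-1.5,-0.07,0,0,0,0,255],[-1.5,-0.07,0,0,0,0,255],[-1.5,-0.07,0,0,0,0,255],[0,0,0,0,0,0,255]]'
python3 -c "from h import *;st()"
```

```text
time: 14.15
ee_pos: [0.5045, 0.132, 0.2279]
tool_rot: [-0.0, 0.702, 0.712, 0.0]
wrist_force: [0.2, 0.3, -3.0]
opening: 0.0077
t14.15 pos [0.5045 0.132  0.2279] jawyaw 0.84 z [-1.e-04  5.e-04 -1.e+00] F [ 0.2  0.3 -3. ] open 0.0077 q [-0.42  0.59  0.12  1.91 -0.12  0.64 -0.21]
```

```bash
python3 -m jog '[[-2,-0.1,0,0,0,0,255],[-2,-0.1,0,0,0,0,255],[-2,-0.1,0.5,0,0,0,255],[-0.5,-3,1,0,0,0,255],[0,-4.5,1,0,0,0,255],[0,-4.5,0,0,0,0,255],[0,-4.5,0,0,0,0.4,255],[0,-4.5,0,0,0,0.4,255]]'
python3 -c "from h import *;st()"
```

```text
time: 14.95
ee_pos: [0.4536, -0.0786, 0.2558]
tool_rot: [0.006, 0.691, 0.723, 0.01]
wrist_force: [0.9, 0.4, -4.6]
opening: 0.0076
t14.95 pos [ 0.4536 -0.0786  0.2558] jawyaw 2.62 z [ 0.0225  0.0066 -0.9997] F [ 0.9  0.4 -4.6] open 0.0076 q [ 0.03  0.47  0.08  2.07 -0.08  0.59  0.2 ]
```

```bash
python3 -m jog '[[0,-4,-0.5,0,0,0.4,255],[0,-2,-0.5,0,0,0.3,255],[0,0,-0.5,0,0,0,255],[0,0,-0.5,0,0,0,255],[0,0,0,0,0,0,255]]'
python3 -c "from h import *;st()"
```

```text
time: 15.45
ee_pos: [0.4601, -0.1522, 0.2364]
tool_rot: [0.012, 0.691, 0.722, 0.011]
wrist_force: [-0.6, -0.4, -3.6]
opening: 0.008
t15.45 pos [ 0.4601 -0.1522  0.2364] jawyaw 2.50 z [ 3.350e-02 -7.000e-04 -9.994e-01] F [-0.6 -0.4 -3.6] open 0.0080 q [ 0.19  0.52  0.06  2.03 -0.07  0.55  0.34]
```

```bash
python3 -m jog '[[0,-0.1,-0.7,0,1.9,0,255],[0,0,0,0,0,0,255],[0,0,0,0,0,0,255]]'
python3 -c "from h import *;st()"
```

```text
time: 15.75
ee_pos: [0.4616, -0.1496, 0.2288]
tool_rot: [-0.001, 0.689, 0.725, -0.0]
wrist_force: [0.7, -1.1, -3.2]
opening: 0.0075
t15.75 pos [ 0.4616 -0.1496  0.2288] jawyaw 2.87 z [-2.e-03  7.e-04 -1.e+00] F [ 0.7 -1.1 -3.2] open 0.0075 q [ 0.18  0.55  0.07  2.01 -0.06  0.59  0.34]
```

```bash
python3 -m jog '[[1,-0.3,0,0,0,0,255],[1.5,0.07,0,0,0,0,255],[1.5,0.07,0,0,0,0,255],[1.5,0.07,0,0,0,0,255],[0,0,0,0,0,0,255]]'
python3 -c "from h import *;st()"
```

```text
time: 16.25
ee_pos: [0.5219, -0.149, 0.2296]
tool_rot: [0.0, 0.688, 0.726, 0.001]
wrist_force: [0.2, -0.6, -3.2]
opening: 0.0075
t16.25 pos [ 0.5219 -0.149   0.2296] jawyaw 3.08 z [ 1.2e-03  8.0e-04 -1.0e+00] F [ 0.2 -0.6 -3.2] open 0.0075 q [ 0.15  0.61  0.07  1.85 -0.07  0.68  0.31]
```

```bash
python3 -m jog '[[1.5,0.05,0,0,0,0,255],[1.5,0.05,0,0,0,0,255],[1.5,0.05,0,0,0,0,255],[0.6,0,0,0,0,0,255],[0,0,0,0,0,0,255]]'
python3 - <<'E'
from h import *;st()
s=vision.camera("side")
crop(s,"s8",300,150,160,130,5)
E
```

```text
time: 16.75
ee_pos: [0.5717, -0.1475, 0.2293]
tool_rot: [-0.002, 0.688, 0.726, -0.001]
wrist_force: [-1.0, -0.9, -3.5]
opening: 0.0074
t16.75 pos [ 0.5717 -0.1475  0.2293] jawyaw 3.09 z [-3.5e-03  9.0e-04 -1.0e+00] F [-1.  -0.9 -3.5] open 0.0074 q [ 0.13  0.67  0.08  1.7  -0.07  0.77  0.29]
```

View pics/s8.png

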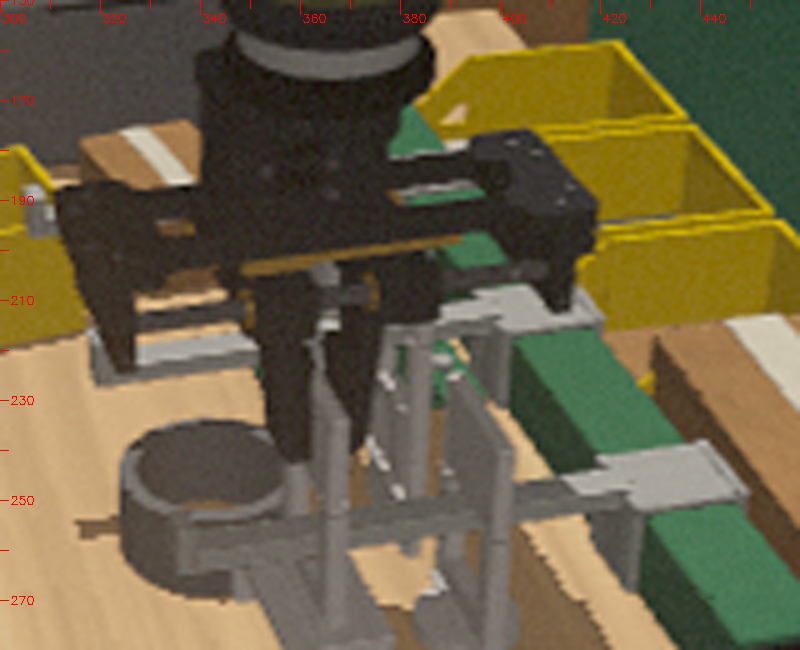

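Channel is over the bar in front of the stud, with clear spacing. Now I lower it.

```bash
python3 -m jog '[[0,0,-0.7,0,0,0,255],[0,0,-0.7,0,0,0,255],[0,0,-0.6,0,0,0,255],[0,0,-0.2,0,0,0,255],[0,0,0,0,0,0,255]]'
python3 -c "from h import *;st()"
```

```text
time: 17.3
ee_pos: [0.5686, -0.1481, 0.2076]
tool_rot: [-0.002, 0.689, 0.725, -0.001]
wrist_force: [0.3, 0.2, -3.2]
opening: 0.0077
t17.30 pos [ 0.5686 -0.1481  0.2076] jawyaw 2.98 z [-0.0051  0.0011 -1.    ] F [ 0.3  0.2 -3.2] open 0.0077 q [ 0.13  0.7   0.07  1.73 -0.07  0.72  0.3 ]
```

```bash
python3 -m jog '[[0,0,-0.2,0,0,0,255],[0,0,0,0,0,0,255]]'
python3 -c "from h import *;st()"
```

```text
time: 17.5
ee_pos: [0.5686, -0.1482, 0.2077]
tool_rot: [-0.002, 0.689, 0.725, -0.001]
wrist_force: [0.5, 0.5, -3.5]
opening: 0.0076
t17.50 pos [ 0.5686 -0.1482  0.2077] jawyaw 2.95 z [-0.0035  0.0012 -1.    ] F [ 0.5  0.5 -3.5] open 0.0076 q [ 0.13  0.7   0.07  1.73 -0.07  0.72  0.3 ]
```

```bash
python3 -m jog '[[0,0,-0.3,0,0,0,255],[0,0,-0.1,0,0,0,255]]'
python3 -c "from h import *;st()"
```

```text
time: 17.7
ee_pos: [0.5688, -0.1483, 0.2075]
tool_rot: [-0.001, 0.689, 0.725, 0.0]
wrist_force: [-2.2, 0.8, 2.1]
opening: 0.0079
t17.70 pos [ 0.5688 -0.1483  0.2075] jawyaw 2.92 z [-0.0013  0.0013 -1.    ] F [-2.2  0.8  2.1] open 0.0079 q [ 0.13  0.7   0.07  1.73 -0.07  0.71  0.3 ]
```

Fz has turned to +2, so it rests on the bar. Release and withdraw.

```bash
python3 -m jog '[[0,0,0,0,0,0,180],[0,0,0,0,0,0,180],[0,0,0,0,0,0,180],[0,0,1,0,0,0,180],[0,0,2,0,0,0,180],[0,0,3,0,0,0,180],[0,2,2,0,0,0,180],[0,3,0,0,0,0,180]]'
python3 -c "from h import *;st()"
```

```text
time: 18.5
ee_pos: [0.5686, -0.1036, 0.291]
tool_rot: [0.001, 0.692, 0.722, -0.001]
wrist_force: [0.2, 0.7, -0.4]
opening: 0.0262
t18.50 pos [ 0.5686 -0.1036  0.291 ] jawyaw 2.37 z [-5.0e-04 -2.9e-03 -1.0e+00] F [ 0.2  0.7 -0.4] open 0.0262 q [ 0.04  0.58  0.1   1.67 -0.07  0.89  0.21]
```

```bash
python3 -m jog '[[1,4.5,0,0,0,0,180],[1,4.5,0,0,0,-0.4,180],[1,4.5,0,0,0,-0.4,180],[0.5,1,0,0,0,0,180],[0,0,0,0,0,0,180],[0,0,0,0,0,0,180]]'
python3 - <<'E'
from h import *;st()
t=vision.camera("top");s=vision.camera("side")
crop(s,"s9",300,150,160,130,5)
crop(t,"t9",220,125,200,110,4)
E
```

```text
time: 19.1
ee_pos: [0.6051, 0.0501, 0.2955]
tool_rot: [0.002, 0.696, 0.718, 0.002]
wrist_force: [1.1, -0.8, 0.1]
opening: 0.0259
t19.10 pos [0.6051 0.0501 0.2955] jawyaw 1.72 z [ 0.0056 -0.001  -1.    ] F [ 1.1 -0.8  0.1] open 0.0259 q [-0.23  0.61  0.12  1.58 -0.08  0.94 -0.05]
```

View pics/s9.png

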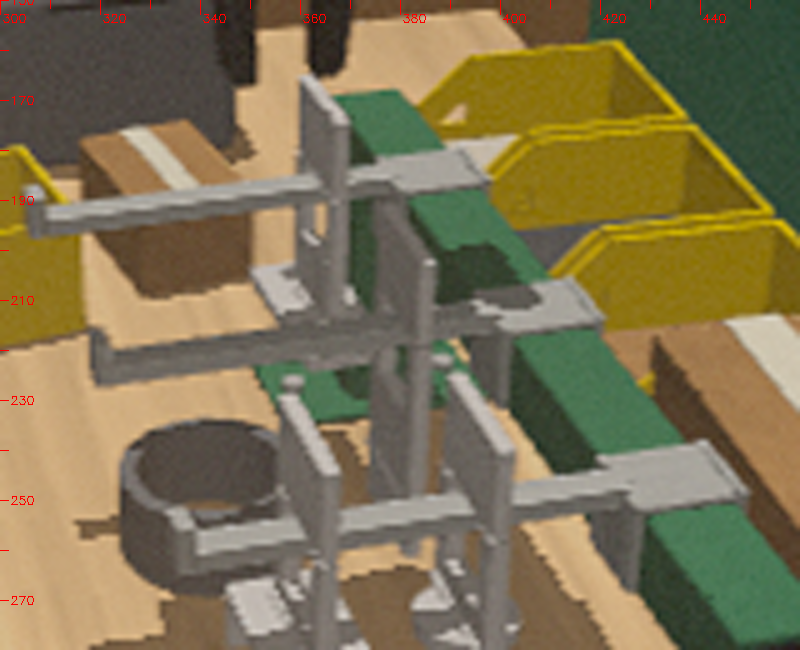

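View pics/t9.png

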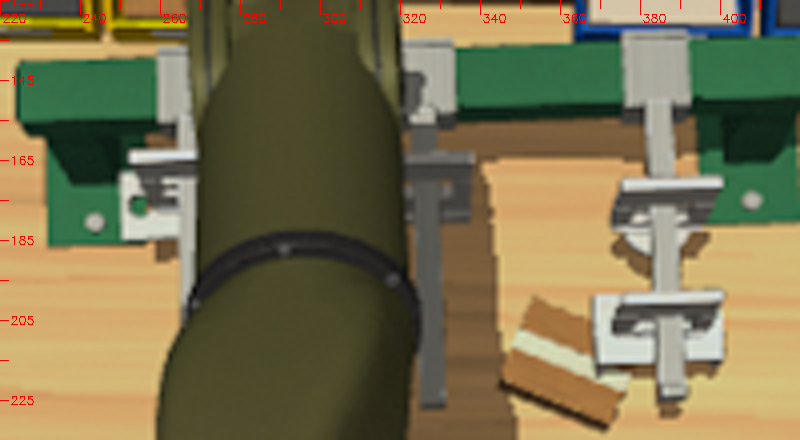

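Both front anchors hang on the spare hook and the flat is undisturbed. Now to the flat anchor at (0.648, 0.146).

```bash
python3 -m jog '[[1.2,3,-0.5,0,0.3,-0.5,180],[1.2,3,-0.5,0,0,-0.4,180],[1.2,2.5,-0.5,0,0,0,180],[0,0.5,-1,0,0,0,180],[0,0,0,0,0,0,180],[0,0,0,0,0,0,180]]'
python3 -c "from h import *;st()"
```

```text
time: 19.8
ee_pos: [0.6411, 0.1246, 0.2703]
tool_rot: [0.003, 0.711, 0.704, -0.004]
wrist_force: [1.5, -0.1, -0.2]
opening: 0.0258
t19.80 pos [0.6411 0.1246 0.2703] jawyaw -0.58 z [-0.0016 -0.0106 -0.9999] F [ 1.5 -0.1 -0.2] open 0.0258 q [-0.34  0.71  0.13  1.46 -0.09  0.98 -0.19]
```

```bash
python3 -m jog '[[0.65,2.1,-0.5,0.5,0,1.2,180],[0,0,0,0,0,0,180],[0,0,0,0,0,0,180]]'
python3 - <<'E'
from h import *;st()
s=vision.camera("side")
crop(s,"s10",300,110,140,120,5)
E
```

```text
time: 20.1
ee_pos: [0.6481, 0.1426, 0.2658]
tool_rot: [0.001, 0.705, 0.71, -0.002]
wrist_force: [-0.0, -0.5, -0.1]
opening: 0.0255
t20.10 pos [0.6481 0.1426 0.2658] jawyaw 0.41 z [-0.001  -0.0033 -1.    ] F [-0.  -0.5 -0.1] open 0.0255 q [-0.35  0.73  0.13  1.43 -0.1   0.99 -0.2 ]
```

View pics/s10.png

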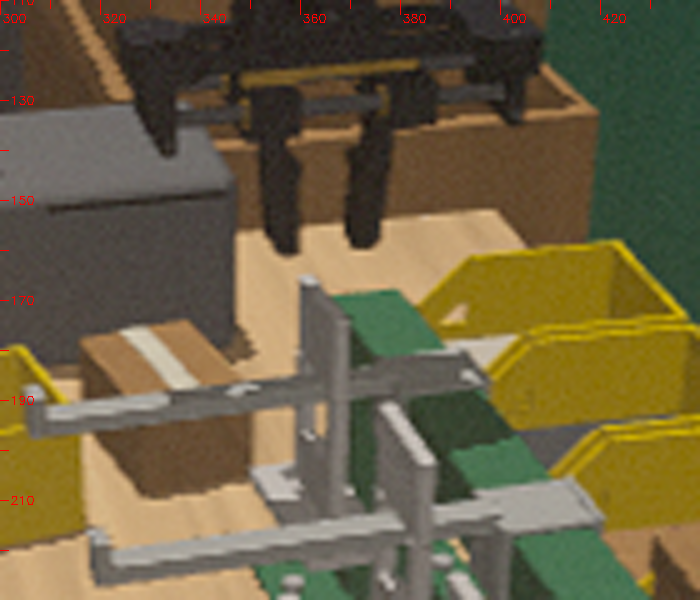

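```bash
python3 -m jog '[[0,0.35,-1,0.2,0,0.4,180],[0,0,-1,0,0,0,180],[0,0,-1,0,0,0,180],[0,0,0,0,0,0,180]]'
python3 -c "from h import *;st()"
```

```text
time: 20.55
ee_pos: [0.6473, 0.1465, 0.233]
tool_rot: [-0.001, 0.702, 0.712, -0.0]
wrist_force: [-0.4, 0.8, 0.6]
opening: 0.0258
t20.55 pos [0.6473 0.1465 0.233 ] jawyaw 0.85 z [-2.1e-03  9.0e-04 -1.0e+00] F [-0.4  0.8  0.6] open 0.0258 q [-0.35  0.77  0.12  1.47 -0.1   0.92 -0.19]
```

```bash
python3 -m jog '[[0,0,-1,0,0,0,180],[0,0,-1,0,0,0,180],[0,0,-0.5,0,0,0,180],[0,0,0,0,0,0,180],[0,0,0,0,0,0,255],[0,0,0,0,0,0,255],[0,0,0,0,0,0,255],[0,0,0,0,0,0,255]]' 60
python3 -c "from h import *;st()"
```

```text
time: 21.35
ee_pos: [0.6474, 0.1459, 0.2054]
tool_rot: [-0.001, 0.702, 0.712, -0.001]
wrist_force: [0.2, 0.2, -2.0]
opening: 0.0075
t21.35 pos [0.6474 0.1459 0.2054] jawyaw 0.82 z [-2.2e-03  4.0e-04 -1.0e+00] F [ 0.2  0.2 -2. ] open 0.0075 q [-0.35  0.8   0.11  1.49 -0.11  0.86 -0.19]
```

```bash
python3 -m jog '[[0,0,1,0,0,0,255],[0,0,1.1,0,0,0,255],[0,0,0,0,0,0,255],[0,0,0,0,0,0,255]]'
python3 -c "from h import *;st()"
```

```text
time: 21.75
ee_pos: [0.6462, 0.1459, 0.2276]
tool_rot: [-0.002, 0.702, 0.712, -0.002]
wrist_force: [-0.9, -1.2, -3.6]
opening: 0.0076
t21.75 pos [0.6462 0.1459 0.2276] jawyaw 0.83 z [-0.0049 -0.     -1.    ] F [-0.9 -1.2 -3.6] open 0.0076 q [-0.35  0.77  0.11  1.47 -0.1   0.91 -0.19]
```

```bash
python3 -m jog '[[-1.5,-0.1,0,0,-0.2,0,255],[-1.5,-0.1,0,0,0,0,255],[-1.5,-0.1,0,0,0,0,255],[-1.5,-0.1,0,0,0,0,255],[-1.5,-0.1,0,0,0,0,255],[0,0,0,0,0,0,255]]'
python3 -c "from h import *;st()"
```

```text
time: 22.35
ee_pos: [0.568, 0.1405, 0.2271]
tool_rot: [-0.001, 0.702, 0.712, -0.001]
wrist_force: [0.7, 0.3, -4.2]
opening: 0.0075
t22.35 pos [0.568  0.1405 0.2271] jawyaw 0.83 z [-2.2e-03 -3.0e-04 -1.0e+00] F [ 0.7  0.3 -4.2] open 0.0075 q [-0.39  0.67  0.11  1.73 -0.1   0.76 -0.21]
```

```bash
python3 -m jog '[[-1.5,-0.1,0,0,0,0,255],[-1.5,-0.1,0,0,0,0,255],[-1.5,-0.1,0,0,0,0,255],[0,0,0,0,0,0,255]]'
python3 -c "from h import *;st()"
```

```text
time: 22.75
ee_pos: [0.5255, 0.1378, 0.2276]
tool_rot: [0.001, 0.702, 0.712, 0.001]
wrist_force: [1.2, -0.0, -5.0]
opening: 0.0076
t22.75 pos [0.5255 0.1378 0.2276] jawyaw 0.80 z [ 2.9e-03  5.0e-04 -1.0e+00] F [ 1.2 -0.  -5. ] open 0.0076 q [-0.41  0.62  0.11  1.85 -0.1   0.67 -0.22]
```

```bash
python3 -m jog '[[-1.5,-0.1,0,0,0,0,255],[-1.5,-0.1,0,0,0,0,255],[-1.5,-0.1,0,0,0,0,255],[0,0,0,0,0,0,255]]'
python3 -c "from h import *;st()"
```

```text
time: 23.15
ee_pos: [0.4868, 0.1356, 0.2285]
tool_rot: [0.004, 0.703, 0.712, 0.005]
wrist_force: [0.1, 0.1, -3.9]
opening: 0.0077
t23.15 pos [0.4868 0.1356 0.2285] jawyaw 0.74 z [ 0.0125  0.0023 -0.9999] F [ 0.1  0.1 -3.9] open 0.0077 q [-0.44  0.57  0.11  1.97 -0.1   0.6  -0.24]
```

```bash
python3 -m jog '[[-2,-0.1,0.5,0,0.5,0,255],[-1.5,-2,1,0,0,0,255],[-0.5,-4,1,0,0,-2,255],[0,-4.5,1,0,0,-3,255],[0,-4.5,0,0,0,-3,255],[0,-4.5,0,0,0,-3,255],[0,-4.5,0,0,0,-3,255],[0,-4.5,0,0,0,-3,255]]'
python3 -c "from h import *;st()"
```

```text
time: 23.95
ee_pos: [0.4656, -0.1529, 0.2683]
tool_rot: [0.01, 0.798, 0.602, 0.014]
wrist_force: [0.1, 0.1, -3.4]
opening: 0.0075
t23.95 pos [ 0.4656 -0.1529  0.2683] jawyaw -15.98 z [ 3.390e-02  1.000e-04 -9.994e-01] F [ 0.1  0.1 -3.4] open 0.0075 q [ 0.12  0.48  0.16  1.98 -0.14  0.65  0.09]
```

```bash
python3 -m jog '[[0,-4.5,0,0,0,-2,255],[0,-4,0,0,0,-2,255],[0,-3,0,0,0,-1,255],[0,-2,0,0,0,0,255],[0,0,0,0,0,0,255],[0,0,0,0,0,0,255]]'
python3 -c "from h import *;st()"
```

```text
time: 24.55
ee_pos: [0.4728, -0.312, 0.2707]
tool_rot: [0.021, 0.829, 0.558, 0.014]
wrist_force: [0.2, 0.0, -3.6]
opening: 0.0076
t24.55 pos [ 0.4728 -0.312   0.2707] jawyaw -22.10 z [ 0.0471 -0.0198 -0.9987] F [ 0.2  0.  -3.6] open 0.0076 q [ 0.4   0.57  0.18  1.78 -0.15  0.75  0.27]
```

```bash
python3 -m jog '[[-1,-0.6,0,0.6,1.4,-0.8,255],[-1,-0.6,0,0.5,1.3,-0.8,255],[-1,-0.5,0,0,0,0,255],[0,0,0,0,0,0,255],[0,0,0,0,0,0,255]]'
python3 -c "from h import *;st()"
```

```text
time: 25.05
ee_pos: [0.4446, -0.3268, 0.2707]
tool_rot: [-0.0, 0.836, 0.549, 0.0]
wrist_force: [-0.1, 0.6, -3.0]
opening: 0.0077
t25.05 pos [ 0.4446 -0.3268  0.2707] jawyaw -23.40 z [ 4.e-04  7.e-04 -1.e+00] F [-0.1  0.6 -3. ] open 0.0077 q [ 0.43  0.57  0.19  1.78 -0.14  0.8   0.29]
```

Now down partway, then look at the base holes against the pins.

```bash
python3 -m jog '[[-0.55,-0.5,-2,0,0,-0.3,255],[0,0,-3,0,0,0,255],[0,0,-3,0,0,0,255],[0,0,-1.5,0,0,0,255],[0,0,0,0,0,0,255],[0,0,0,0,0,0,255],[0,0,0,0,0,0,255]]'
python3 - <<'E'
from h import *;st()
t=vision.camera("top");s=vision.camera("side")
import pickle; pickle.dump((t,s),open("c1.pkl","wb"))
crop(s,"s11",250,280,150,150,5)
crop(t,"t11",395,195,110,130,5)
E
```

```text
time: 25.75
ee_pos: [0.4439, -0.3297, 0.1758]
tool_rot: [0.004, 0.836, 0.549, 0.004]
wrist_force: [-0.3, -0.8, -3.6]
opening: 0.0075
t25.75 pos [ 0.4439 -0.3297  0.1758] jawyaw -23.35 z [ 0.0106 -0.0016 -0.9999] F [-0.3 -0.8 -3.6] open 0.0075 q [ 0.47  0.71  0.14  1.88 -0.18  0.56  0.33]
```

View pics/s11.png

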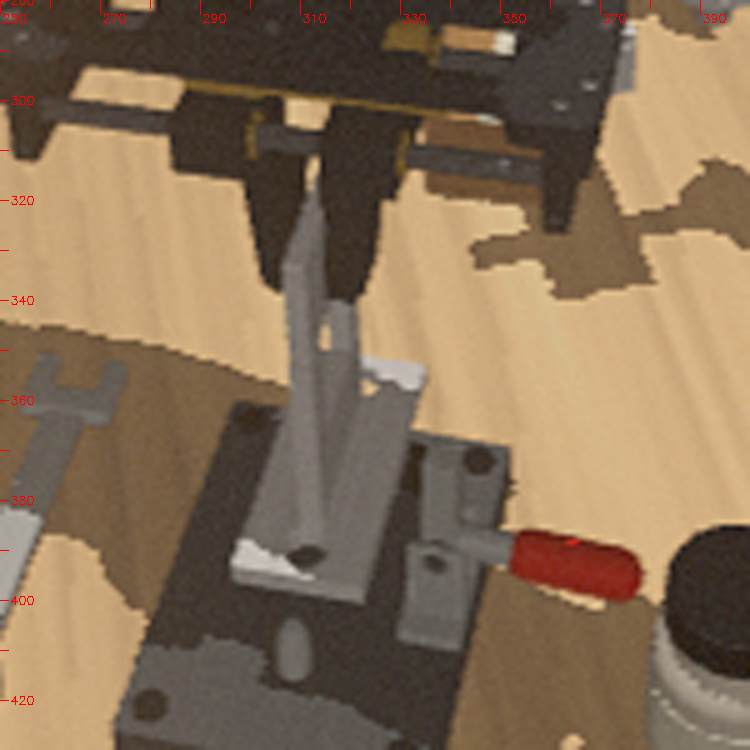

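View pics/t11.png

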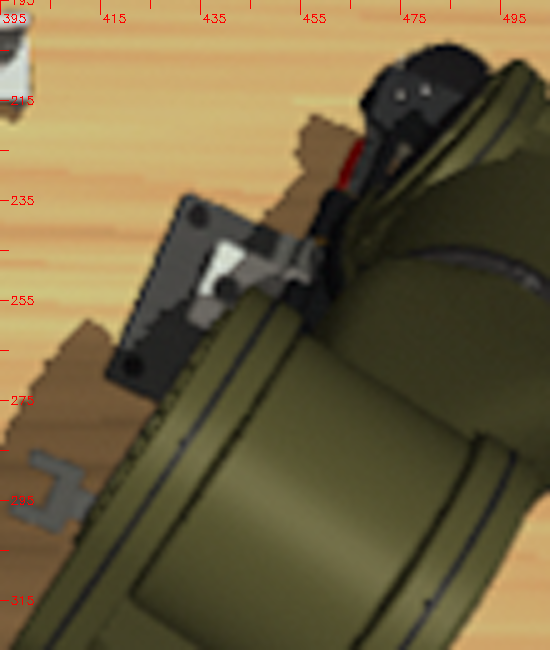

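Run:
```python
from h import *; import pickle
np.set_printoptions(precision=4,suppress=True)
t,s=pickle.load(open("c1.pkl","rb"))
P=lambda x,y,u0,v0,k=5:((x+.5)/k-.5+u0,(y+.5)/k-.5+v0)
zt=.0758
A=onz(t,*P(226,289,395,195),zt); B=onz(s,*P(307,556,250,280),zt)
print("holes +,-",A[:2],B[:2],np.linalg.norm(A-B),"mid",(A+B)[:2]/2, "yaw",np.degrees(np.arctan2(-(A-B)[0],(A-B)[1])))
# corners of plate (top face): side near-left (233,568)?, near-right (365,588), far-right (425,372)
for q in [(233,565),(365,585),(425,371)]: print(onz(s,*P(*q,250,280),zt)[:2])
# top: plate corner upper-left (222,240), (190,318)lower-left
for q in [(222,240),(190,318)]: print(onz(t,*P(*q,395,195),zt)[:2])
a=np.radians(-23.35)
c=np.array([.4439,-.3297]); yv=np.array([-np.sin(a),np.cos(a)])
print("pred holes",c+.038*yv,c-.038*yv)
```

```text
holes +,- [ 0.4591 -0.2952] [ 0.429  -0.3691] 0.07975221925244172 mid [ 0.444  -0.3321] yaw -22.14838940023549
[ 0.4045 -0.3679]
[ 0.4457 -0.3842]
[ 0.4833 -0.2969]
[ 0.4844 -0.2935]
[ 0.4438 -0.2766]
pred holes [ 0.459  -0.2948] [ 0.4288 -0.3646]
```

```bash
python3 -m jog '[[-0.5,-0.1,-0.8,0,0.6,-0.3,255],[0,0,-0.8,0,0,0,255],[0,0,0,0,0,0,255],[0,0,0,0,0,0,255],[0,0,0,0,0,0,255]]'
python3 - <<'E'
from h import *;st()
t=vision.camera("top");s=vision.camera("side")
import pickle; pickle.dump((t,s),open("c2.pkl","wb"))
crop(s,"s12",265,340,100,100,7)
crop(t,"t12",410,220,60,60,10)
E
```

```text
time: 26.35
ee_pos: [0.4393, -0.3318, 0.1601]
tool_rot: [0.002, 0.837, 0.547, -0.0]
wrist_force: [0.9, 0.2, -3.8]
opening: 0.0075
t26.35 pos [ 0.4393 -0.3318  0.1601] jawyaw -23.70 z [ 0.0023 -0.004  -1.    ] F [ 0.9  0.2 -3.8] open 0.0075 q [ 0.48  0.73  0.14  1.89 -0.18  0.53  0.33]
```

View pics/s12.png

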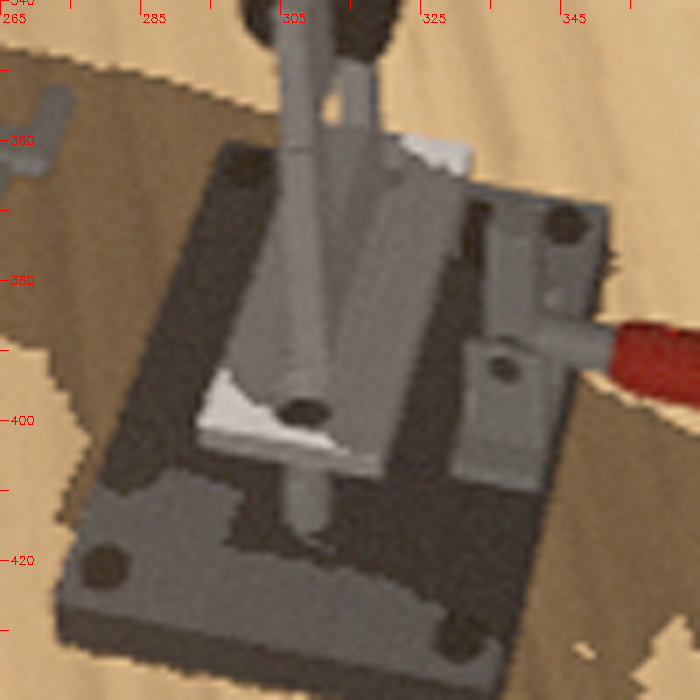

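View pics/t12.png

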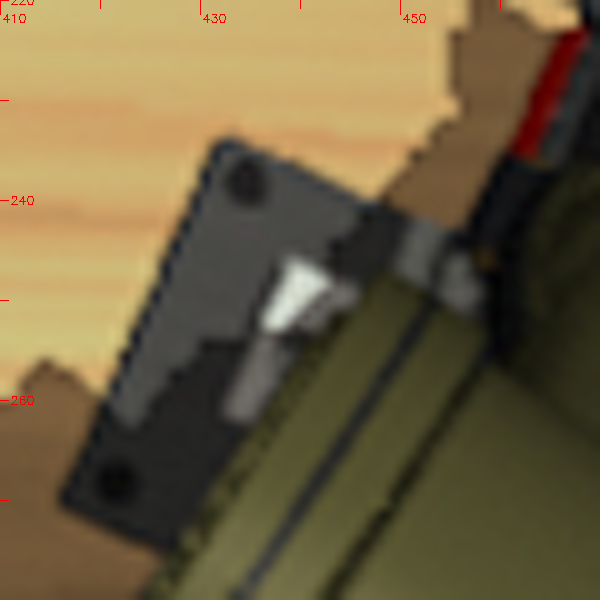

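Run:
```python
from h import *; import pickle
np.set_printoptions(precision=4,suppress=True)
t,s=pickle.load(open("c2.pkl","rb"))
P=lambda x,y,u0,v0,k:((x+.5)/k-.5+u0,(y+.5)/k-.5+v0)
p1=np.array([.4541,-.2968]);p2=np.array([.4237,-.3662]); c=(p1+p2)/2; yv=(p1-p2)/np.linalg.norm(p1-p2); xv=np.array([yv[1],-yv[0]])
for zt in (.060,.057):
  print("zt",zt)
  def L(n,cam,q,u0,v0,k,exp):
    w=onz(cam,*P(*q,u0,v0,k),zt)[:2]-c; print(n,w,"local mm",np.array([w@xv,w@yv])*1e3,"exp",exp)
  L("hole-",s,(303,411),265,340,7,(0,-38))
  L("nearleft",s,(198,428),265,340,7,(-22,-50)); L("nearright",s,(382,458),265,340,7,(22,-50)); L("farright",s,(472,150),265,340,7,(22,50))
  L("T farright",t,(288,258),410,220,10,(22,50)); L("T farleft",t,(223,415),410,220,10,(-22,50))
```

```text
zt 0.06
hole- [-0.016  -0.0388] local mm [  0.9489 -41.95  ] exp (0, -38)
nearleft [-0.0411 -0.0388] local mm [-22.1109 -51.9977] exp (-22, -50)
nearright [ 0.0002 -0.0556] local mm [ 22.485  -50.8222] exp (22, -50)
farright [0.0392 0.0332] local mm [22.6081 46.1316] exp (22, 50)
T farright [0.0404 0.0369] local mm [22.1848 49.9576] exp (22, 50)
T farleft [-0.0008  0.0542] local mm [-22.4922  49.328 ] exp (-22, 50)
zt 0.057
hole- [-0.0157 -0.0364] local mm [  0.2192 -39.6782] exp (0, -38)
nearleft [-0.041  -0.0364] local mm [-22.9473 -49.7724] exp (-22, -50)
nearright [ 0.0005 -0.0533] local mm [ 21.855  -48.5914] exp (22, -50)
farright [0.0397 0.0359] local mm [21.9786 48.8111] exp (22, 50)
T farright [0.0408 0.0363] local mm [22.7586 49.6069] exp (22, 50)
T farleft [-0.0005  0.0537] local mm [-22.0067  48.9761] exp (-22, 50)
```

Plate corners are within ~1 mm of the expected local positions (±22, ±50) about the seat in both views. Descending slowly.

```bash
python3 -m jog '[[0,0,-0.5,0.2,0.1,0,255],[0,0,-0.5,0,0,0,255],[0,0,0,0,0,0,255]]'
python3 -c "from h import *;st()"
```

```text
time: 26.75
ee_pos: [0.4397, -0.332, 0.1497]
tool_rot: [0.001, 0.837, 0.547, 0.0]
wrist_force: [-0.8, 0.1, -3.8]
opening: 0.0074
t26.75 pos [ 0.4397 -0.332   0.1497] jawyaw -23.70 z [ 1.5e-03 -8.0e-04 -1.0e+00] F [-0.8  0.1 -3.8] open 0.0074 q [ 0.48  0.75  0.13  1.9  -0.19  0.51  0.33]
```

```bash
python3 -m jog '[[-0.05,0.03,-0.4,0,0,0,255],[0,0,-0.4,0,0,0,255],[0,0,0,0,0,0,255]]'
python3 -c "from h import *;st()"
```

```text
time: 27.05
ee_pos: [0.4391, -0.3316, 0.1408]
tool_rot: [0.001, 0.837, 0.547, 0.0]
wrist_force: [-0.1, 0.0, -3.5]
opening: 0.0074
t27.05 pos [ 0.4391 -0.3316  0.1408] jawyaw -23.70 z [ 1.1e-03 -6.0e-04 -1.0e+00] F [-0.1  0.  -3.5] open 0.0074 q [ 0.49  0.76  0.13  1.9  -0.19  0.49  0.33]
```

```bash
python3 -m jog '[[0,0,-0.4,0,0,0,255],[0,0,-0.4,0,0,0,255],[0,0,0,0,0,0,255]]'
python3 -c "from h import *;st()"
```

```text
time: 27.35
ee_pos: [0.4392, -0.3316, 0.132]
tool_rot: [0.001, 0.837, 0.547, 0.0]
wrist_force: [0.2, -0.3, -4.0]
opening: 0.0076
t27.35 pos [ 0.4392 -0.3316  0.132 ] jawyaw -23.69 z [ 1.1e-03 -6.0e-04 -1.0e+00] F [ 0.2 -0.3 -4. ] open 0.0076 q [ 0.49  0.78  0.12  1.91 -0.19  0.47  0.34]
```

```bash
python3 -m jog '[[0,0,-0.3,0,0,0,255],[0,0,-0.2,0,0,0,255],[0,0,0,0,0,0,255]]'
python3 -c "from h import *;st()"
```

```text
time: 27.65
ee_pos: [0.4393, -0.332, 0.1269]
tool_rot: [0.001, 0.837, 0.547, 0.0]
wrist_force: [-0.1, 0.5, -1.3]
opening: 0.0074
t27.65 pos [ 0.4393 -0.332   0.1269] jawyaw -23.71 z [ 0.0017 -0.0013 -1.    ] F [-0.1  0.5 -1.3] open 0.0074 q [ 0.49  0.78  0.12  1.91 -0.19  0.46  0.34]
```

```bash
python3 -m jog '[[0,0,-0.2,0,0,0,255],[0,0,0,0,0,0,255]]'
python3 -c "from h import *;st()"
```

```text
time: 27.85
ee_pos: [0.4397, -0.333, 0.1266]
tool_rot: [0.002, 0.838, 0.546, 0.001]
wrist_force: [0.5, 1.4, -2.2]
opening: 0.0076
t27.85 pos [ 0.4397 -0.333   0.1266] jawyaw -23.76 z [ 0.0034 -0.0028 -1.    ] F [ 0.5  1.4 -2.2] open 0.0076 q [ 0.49  0.78  0.12  1.91 -0.19  0.45  0.34]
```

```bash
python3 -m jog '[[0,0.05,-0.4,0.1,0.1,0,255]]'
python3 -c "from h import *;st()"
```

```text
time: 27.95
ee_pos: [0.4401, -0.3339, 0.126]
tool_rot: [0.003, 0.838, 0.546, 0.001]
wrist_force: [-9.4, 5.5, 58.7]
opening: 0.0072
t27.95 pos [ 0.4401 -0.3339  0.126 ] jawyaw -23.82 z [ 0.0043 -0.0033 -1.    ] F [-9.4  5.5 58.7] open 0.0072 q [ 0.49  0.79  0.12  1.91 -0.2   0.45  0.34]
```

The base is seated firmly (Fz +59 N, TCP at the predicted 0.126). Release.

```bash
python3 -m jog '[[0,0,0,0,0,0,180],[0,0,0,0,0,0,180],[0,0,0,0,0,0,180],[0,0,0,0,0,0,180]]'
python3 -c "from h import *;st()"
```

```text
time: 28.35
ee_pos: [0.4418, -0.3355, 0.1282]
tool_rot: [0.006, 0.838, 0.546, 0.002]
wrist_force: [0.5, -0.5, -0.6]
opening: 0.0256
t28.35 pos [ 0.4418 -0.3355  0.1282] jawyaw -23.84 z [ 0.0094 -0.0071 -0.9999] F [ 0.5 -0.5 -0.6] open 0.0256 q [ 0.49  0.78  0.12  1.91 -0.19  0.45  0.34]
```

```bash
python3 -m jog '[[0,0,1,0,0,0,180],[0,0,2,0,0,0,180],[0,0,3,0,0,0,180],[0,0,4,0,0,0,180],[0,0,4,0,0,0,180],[-2,3,2,0,0,0,180],[-2,4,0,0,0,0,180],[-1,4.5,0,0,0,0,180]]'
python3 -m jog '[[0,4.5,0,0,0,0,180],[0,4.5,0,0,0,0,180],[0,4.5,0,0,0,0,180],[0,4.5,0,0,0,0,180],[0,2,0,0,0,0,180],[0,0,0,0,0,0,180],[0,0,0,0,0,0,180]]'
python3 - <<'E'
from h import *;st()
t=vision.camera("top");s=vision.camera("side")
import pickle; pickle.dump((t,s),open("c3.pkl","wb"))
cv2.imwrite("pics/s13.png",s["color"][:,:,::-1]);cv2.imwrite("pics/t13.png",t["color"][:,:,::-1])
crop(s,"s13c",220,330,150,120,5);crop(t,"t13c",400,200,110,110,6)
E
```

```text
time: 29.15
ee_pos: [0.3907, -0.2228, 0.2962]
tool_rot: [0.008, 0.84, 0.542, 0.003]
wrist_force: [1.4, 0.8, -0.5]
opening: 0.0257
time: 29.85
ee_pos: [0.387, -0.0106, 0.3001]
tool_rot: [0.008, 0.838, 0.545, 0.005]
wrist_force: [0.1, 0.2, 0.3]
opening: 0.0258
t29.85 pos [ 0.387  -0.0106  0.3001] jawyaw -23.93 z [ 0.0179 -0.0083 -0.9998] F [0.1 0.2 0.3] open 0.0258 q [-0.27  0.31  0.23  2.19 -0.1   0.64 -0.39]
```

View pics/s13.png

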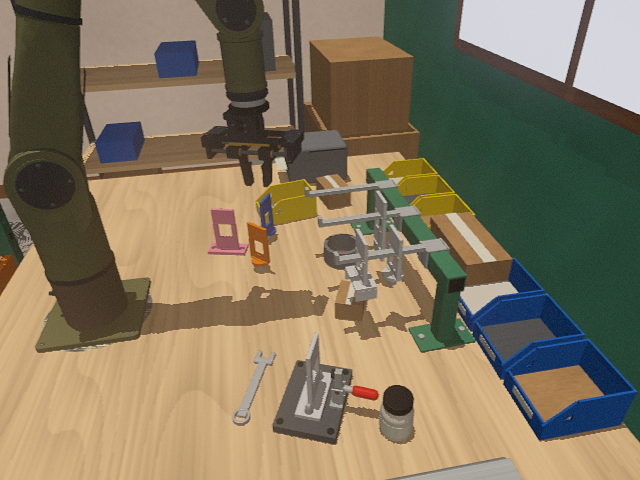

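View pics/t13.png

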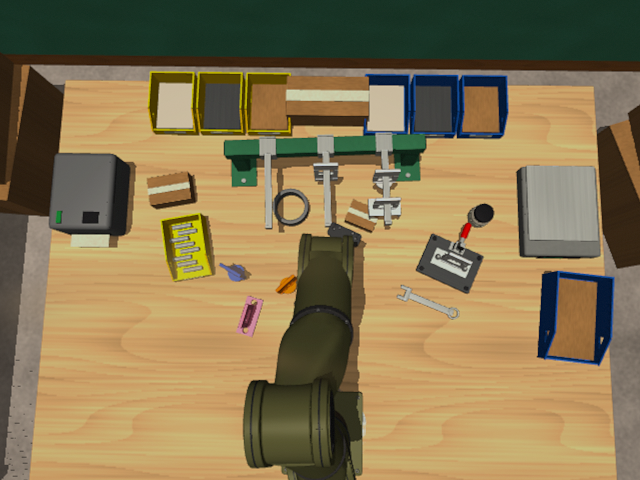

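View pics/s13c.png

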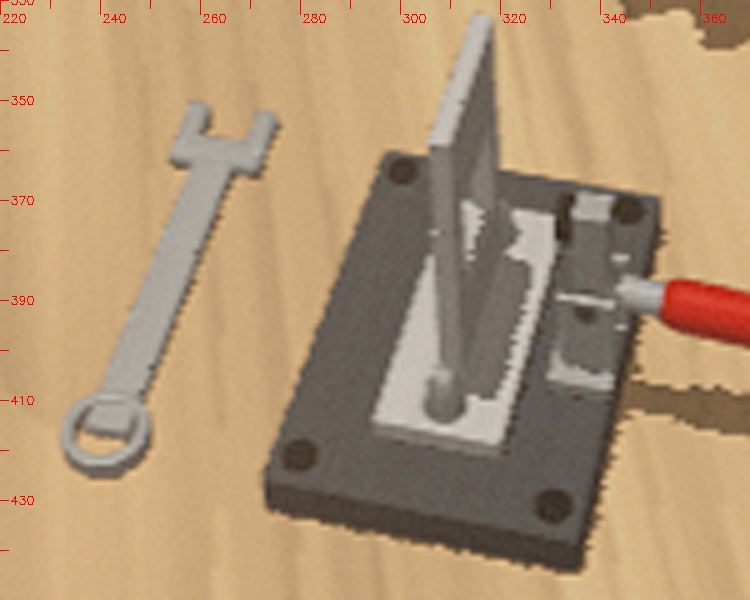

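View pics/t13c.png

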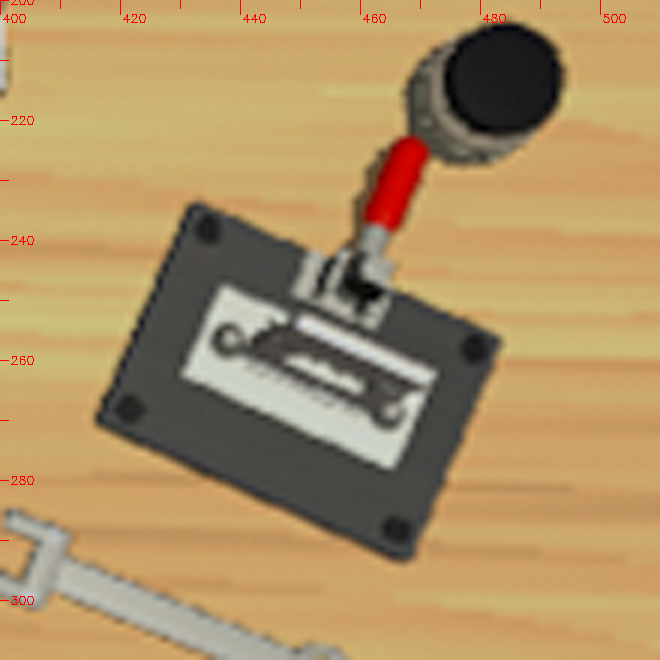

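Both pins come up through the holes and the base lies on the jig. The front anchors hang on the spare hook and the bystanders look unmoved. Next, a numeric check of the tab height, tilt and spare-hook offsets.

Run:
```python
from h import *; import pickle
np.set_printoptions(precision=4,suppress=True)
t,s=pickle.load(open("c3.pkl","rb"))
P=lambda x,y,u0,v0,k:((x+.5)/k-.5+u0,(y+.5)/k-.5+v0)
T=lambda x,y:P(x,y,400,200,6); S=lambda x,y:P(x,y,220,330,5)
a=tri(t,T(297,320),s,S(484,15)); b=tri(t,T(435,379),s,S(441,146))
print("tab ends",a,b,"mid",(a[0]+b[0])/2,"exp z .144, xy .439,-.3315")
q=[onz(t,*T(*p),.026)[:2] for p in [(222,285),(180,377),(392,470),(438,372)]]; print("plate mid",np.mean(q,0))
crop(t,"t14",360,140,60,90,6); crop(s,"s14",320,210,110,110,6)
c0=pickle.load(open("c0.pkl","rb"))
for n,x,y in zip("ts",c0,(t,s)):
    d=np.abs(x["color"].astype(int)-y["color"]).max(2);
```

```text
tab ends (array([ 0.4506, -0.3055,  0.1423]), np.float64(0.00034001515027384013)) (array([ 0.4273, -0.361 ,  0.1429]), np.float64(0.00047763339290513376)) mid [ 0.439  -0.3333  0.1426] exp z .144, xy .439,-.3315
plate mid [ 0.4392 -0.3333]
```

View pics/t14.png

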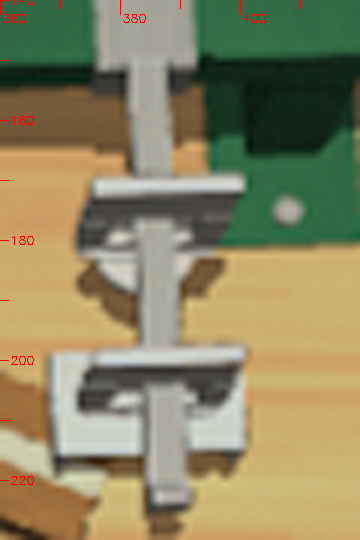

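View pics/s14.png

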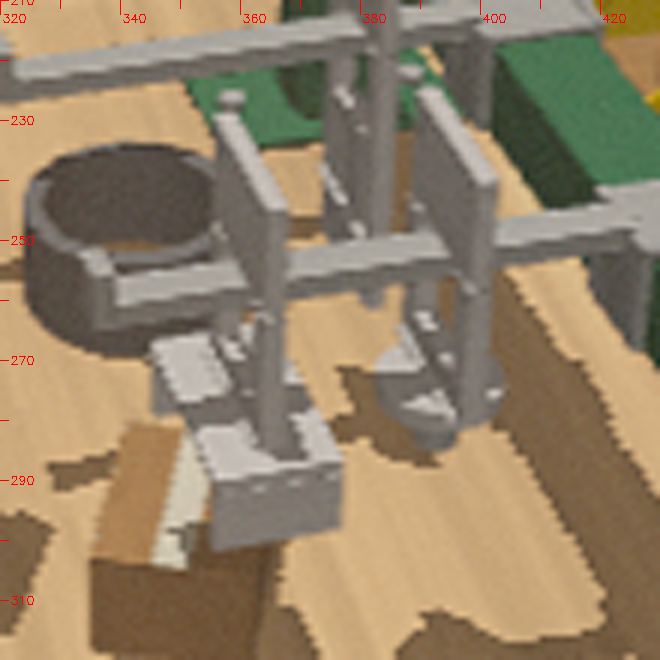

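```bash
python3 -c "
from station import arm
print(arm.close_job())"
```

```text
the job is handed in; nothing more can be done
None
```

I moved the stud and channel anchors to the spare hook without touching the bench. I then lowered the flat-base anchor over the jig pins, released it and handed the job in at about 30 s of the 72 s allowed.

- **Flat anchor:** both pins show through its holes. The tab top measured z = 0.1426 m against 0.144 m for flush, a gap within the camera accuracy. Its two ends agree to 0.6 mm. The plate centre is about 1.8 mm from the measured seat point, inside the 4 mm limit.
- **Front anchors:** in both views they hang upright by their slots on the spare arm, between rail and tip. I judged this by eye and did not compute their offsets from the arm.
- **Bystanders:** the splice plate, spanner, jar, cartons and tape roll look unmoved in both views. I compared them by eye only.
- **Robot:** clear of everything at the end. The hardest push came while seating the flat anchor, with the wrist force at 59 N at that moment (limit 120 N). That was the part pressing on the jig.

One check disagreed. Just before lowering, the near hole in the side view read 2–4 mm off along the jig's y axis, while the plate corners were within about 1–2 mm at the better height estimate. I trusted the corners, and the plate went down over the pins with no side force.

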